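# Build the proof-load stack for the vacuum lifter

## Task

Build the lifter's test weight on the round load plate: lay the wide steel disc with two flats on it first, then the plain disc, then the disc with the knob (knob up), each flat and all centred on the plate. The wide disc stands on edge in its stand: first lay it on the sloping rest and let go of it there, then take it again another way to lay it flat. Set the discs down without dropping them, and leave everything else on the table where it is.

Things in the scene. Friction and masses are not known exactly. Their poses are not given: they have to be found in the camera images.
- wide_mid (a point): centre of the wide steel disc: 98 mm round with two parallel flats 64 mm apart, 16 mm thick, about 0.5 kg; the ends of its long axis are very slightly flattened (96 mm long). Axes: x across the flats (64 mm), y through the thickness, z along the long dimension. It starts upright with z up in the stand, its centre 54 mm above the table, so its top edge is at 102 mm
- plain_mid (a point): centre of the plain steel disc, 62 mm in diameter, 20 mm thick, about 0.42 kg, lying flat on the table; z is its axis
- knob_mid (a point): centre (half-way up, 16 mm above its underside) of the knobbed steel disc: 60 mm in diameter and 10 mm thick with a knob 24 mm in diameter and 22 mm tall on top (32 mm in all), about 0.28 kg, lying on the table knob up; z is its axis, upward
- plate_centre (a point): centre of the top face of the round dark steel load plate, 120 mm in diameter, 14 mm thick, fixed to the table; z up
- rest_seat (a point): point of the fixed grey sloping rest where the centre of the wide disc comes to lie when it leans on the slope with its long axis up the slope and its lower end against the lip; 51 mm above the table. Axes of the rest: z up, y horizontal toward the high end of the slope. The slope is 40 degrees from level, 50 mm wide, has a lip 11 mm tall at its foot and supports the lower 62 mm of the disc, so that the upper end and both flats overhang freely. Base 60 x 104 mm
- stand: fixed grey stand, 86 x 60 mm and 40 mm high, origin under its centre, z up; its open pocket (67 mm along x, 19 mm along y, floor 6 mm above the table) holds the lower end of the wide disc loosely, the disc's y along the stand's y
- cup_mid (a point): bystander: centre of an orange bellows suction cup, 62 mm in diameter, 48 mm tall
- gauge_mid (a point): bystander: centre of the case of a black vacuum gauge lying on its back, 53 mm in diameter, 28 mm tall; its brass stem reaches 37 mm from there along -x
- bottle_mid (a point): bystander: centre of a small red bottle standing upright, 24 x 36 mm, 92 mm tall; easily toppled
- measure_mid (a point): bystander: centre of a yellow tape measure standing on edge, 36 x 80 mm (long side along y), 62 mm tall
- tee_mid (a point): bystander: centre of a black tee fitting, 35 x 54 mm (long side along y), 17 mm tall
Things that resemble listed ones, but are neither listed nor needed, are in the scene too. Leave any turquoise look-alike of the part that bears knob_mid alone.

How it is judged:
By the outcome, as a careful person would: the job done as asked, in the order asked, and still so for the second after the job is handed in, with the robot touching nothing.
It also fails if it takes over 69 s, if anything falls off the work surface, if the arm or the gripper's body presses on something with over 40 N, if the wrist force passes 120 N, or if a joint passes its speed limit or range.

## Robot

A 6-joint arm with a two-finger parallel gripper is mounted at the origin on a cart in front of the work surface, level with it; the furniture and walls round the work are solid. World frame = base frame: x ahead of the robot, y to its left, z up, the work surface at z = 0. Lengths are in mm, angles in rad, forces in N, time in s.
With the tool pointing down it reaches from about 400 to 925 mm from the base axis. Payload 12.5 kg.
Tool frame: the origin (TCP) lies at the centre of the arm's flange, where the gripper is bolted on; the fingertips stand 190 mm ahead of it and the grasp point (between the pads) lies 171 mm ahead of it; z points along the fingers, y is the direction in which the jaws open and shut (so a half turn about z gives the same grasp; the last joint's range is limited). The gripper opens to 95 mm and grips with 3 to 60 N. Pads are 20 mm wide; open, the fingers measure 119 mm over their backs; the gripper's body (75 mm by 180 mm) begins 59 mm behind the grasp point.
Start: joints at [-1.364, 0.491, 1.559, -0, 1.092, -0.106], TCP at [192.347, -594.666, 404.761] pointing down, gripper open.
Joint ranges: [-3.1, 3.1], [-0.84, 2.19], [0.05, 2.79], [-1.13, 4.28], [0.06, 2.93], [-2.69, 2.69]. Speed limits (rad/s): [2.22, 2.22, 2.79, 3.14, 3.14, 3.14].

## Interface

Orientations are given as [roll, pitch, yaw] about the fixed x, y, z axes, in that order (R = Rz(yaw) Ry(pitch) Rx(roll)).
In Python, from cell import env, optics gives the robot as it stands.
- The arm moves only by the tool apply_moves, never from a script. Its argument "commands" is a list of rows, each a list of 7 numbers: the turn, a rotation vector about the tool's x, y, z in degrees, then the shift along the tool's x, y, z in m, then the finger opening in m, from 0 to 0.0951. A call has 1 to 5 rows; each row shifts and turns the commanded pose from where the row before left it, along the tool's axes as they then stand; what a row does not reach is not made up. A row lasts 1/12 s, in which the tool goes at most 41.7 mm and 7.16 degrees, less where a joint would pass 70% of its speed; a pose out of reach is approached as far as the arm can. A call with a gripper value outside its range is refused whole. The fingers move at their own pace and stop on an object; the grip force is fixed at half the most. Time passes only in rows, so rows that do not move let the fingers close. It gives the time, the measured TCP pose, the force and the opening at its end, in the units of the state.
- env.state(): the state, without advancing time (a new reading comes with each control period).
- optics.read_camera(name): name is "side" or "top"; returns a dict with "color" (420x560x3 uint8, red, green, blue), "fx", "fy", "cx", "cy" (pixels), "eye" and "rotation" of the camera in the world. Camera axes: x right, y up, looking along -z (the intrinsics and any distortion apply to the point x, -y, -z); pixel columns grow to the right and rows downward; lengths in mm; the calibration is good to about 2 mm. A picture is of the moment at which its call begins. There is no depth.
- env.job_done(): hands the job in, once; it reports no verdict.
The state is a dict: "t": time; "joints": joint angles; "qvel": joint speeds; "tau": joint torques, N m; "eef_pos": TCP position; "tcp_rot": TCP orientation; "ft_force": force on the tool from outside, world axes, zero at the start; "moment": the same for the moment, N m; "opening": opening from 0.0 (shut) to 1.0 (fully open).
Only numpy, scipy, OpenCV 4.12 (cv2) and the standard library are available. Lean on these libraries where they do the work, as an engineer would, in place of code of your own. Each camera call takes 0.05 s, during which the arm holds its last target. There are 200 camera calls.

## Working session

There is one attempt and no reset: what is moved stays moved. The work goes in short steps, Python scripts to look and compute and a tool call to move; the robot and the scene stay as the last step left them, time stands still between calls to the robot, and variables do not carry over. Pictures are saved under pics/ and viewed, about 8 in all and at most 12, crops included, and the job is handed in when it is done.

Besides the shell and the picture viewer there is one more tool, called in YAML: its name, and indented under it one key for each argument. apply_moves: Moves the arm, as the interface text tells. Its arguments: {"type":"object","properties":{"commands":{"type":"array","items":{"type":"array","items":{"type":"number"}}}},"required":["commands"]}

```bash
ls; mkdir -p pics; python3 - <<'E'
from cell import env, optics
import cv2, numpy as np
print(env.state())
for n in ("side","top"):
    c=optics.read_camera(n); cv2.imwrite(f"pics/{n}0.png",cv2.resize(c["color"][:,:,::-1],(800,600),interpolation=cv2.INTER_CUBIC)); cv2.imwrite(f"pics/raw_{n}0.png",c["color"][:,:,::-1])
    print(n,{k:(v if k!="color" else v.shape) for k,v in c.items()})
E
```

```text
pics
{'t': 0.0, 'joints': array([-1.36360483e+00,  4.91566977e-01,  1.55946168e+00, -3.64445372e-06,
        1.09170485e+00, -1.05597595e-01]), 'qvel': array([ 0.0016318 , -0.00100723,  0.00061767,  0.00138283, -0.00097329,
       -0.00191126]), 'tau': array([ 1.56272476e-03, -6.12639999e+01, -2.58175635e+01,  6.93259388e-02,
        4.82237292e-02, -1.17465443e-04]), 'eef_pos': array([ 192.33641683, -594.63191865,  404.1528086 ]), 'tcp_rot': array([-3.14045782e+00, -1.17033216e-04,  3.12790712e-01]), 'ft_force': array([ 0.16288709, -0.38669107,  0.30758089]), 'moment': array([-0.02427081, -0.01885197,  0.0028606 ]), 'opening': 0.9979901348256176}
side {'color': (420, 560, 3), 'fx': 532.0125644768918, 'fy': 532.0125644768918, 'cx': 279.25889986430565, 'cy': 199.375203075901, 'eye': array([ 574.00767159, -840.95743187,  658.47717666]), 'rotation': array([9.83835229e-01, 5.75369517e-05, 5.70014523e-02])}
top {'color': (420, 560, 3), 'fx': 431.9903853474807, 'fy': 431.9903853474807, 'cx': 284.9704514624424, 'cy': 214.01463006596455, 'eye': array([388.72713487,  15.43785123, 915.66980155]), 'rotation': array([ 0.12390988, -0.0219855 , -1.57130184])}
```

View pics/top0.png

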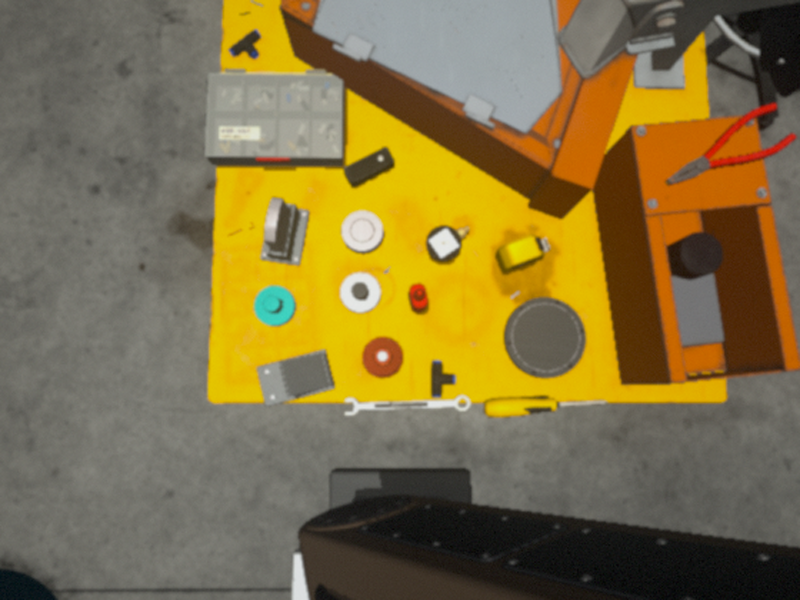

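View pics/side0.png

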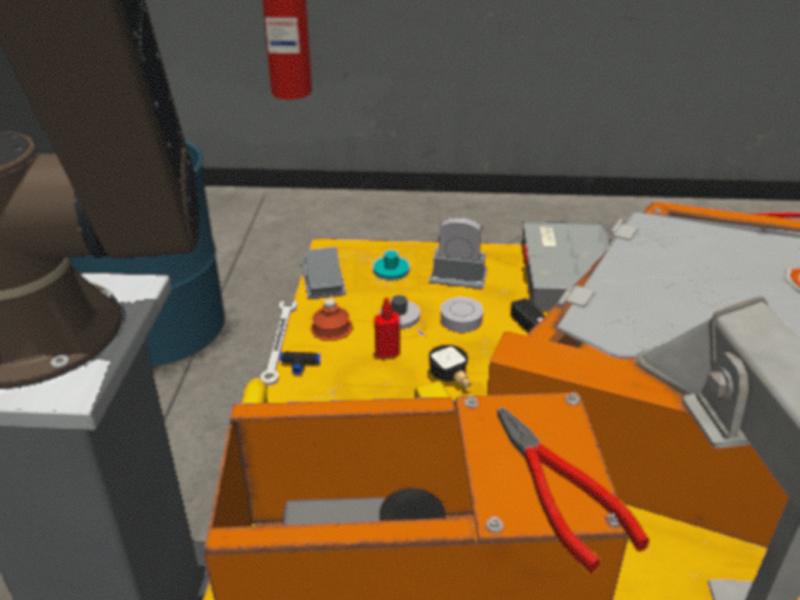

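```bash
cat > h.py <<'E'
import numpy as np, cv2
from scipy.spatial.transform import Rotation as Ro
CAM={"side":dict(f=532.0125644768918,c=(279.25889986430565,199.375203075901),eye=np.array([574.00767159,-840.95743187,658.47717666]),R=Ro.from_euler("xyz",[9.83835229e-01,5.75369517e-05,5.70014523e-02]).as_matrix()),
"top":dict(f=431.9903853474807,c=(284.9704514624424,214.01463006596455),eye=np.array([388.72713487,15.43785123,915.66980155]),R=Ro.from_euler("xyz",[0.12390988,-0.0219855,-1.57130184]).as_matrix())}
def ray(n,p):
    k=CAM[n]; d=k["R"]@np.array([(p[0]-k["c"][0])/k["f"],-(p[1]-k["c"][1])/k["f"],-1.]); return k["eye"],d/np.linalg.norm(d)
def atz(n,p,z):
    e,d=ray(n,p); return e+d*(z-e[2])/d[2]
def tri(pt,ps):
    A=0;b=0;rs=[ray("top",pt),ray("side",ps)]
    for e,d in rs:
        M=np.eye(3)-np.outer(d,d);A=A+M;b=b+M@e
    x=np.linalg.solve(A,b); return x,[round(float(np.linalg.norm((np.eye(3)-np.outer(d,d))@(x-e))),1) for e,d in rs]
def proj(n,X):
    k=CAM[n]; q=(np.atleast_2d(X)-k["eye"])@k["R"]; return np.c_[k["c"][0]-k["f"]*q[:,0]/q[:,2],k["c"][1]+k["f"]*q[:,1]/q[:,2]]
def crop(src,dst,x0,y0,x1,y1,s):
    im=cv2.imread(src)[y0:y1,x0:x1]; cv2.imwrite(dst,cv2.resize(im,None,fx=s,fy=s,interpolation=cv2.INTER_CUBIC))
E
python3 - <<'E'
from h import *
crop("pics/raw_top0.png","pics/t1.png",140,130,300,290,3.7)
crop("pics/raw_side0.png","pics/s1.png",185,145,385,290,4)
E
```

```text
(no output)
```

View pics/t1.png

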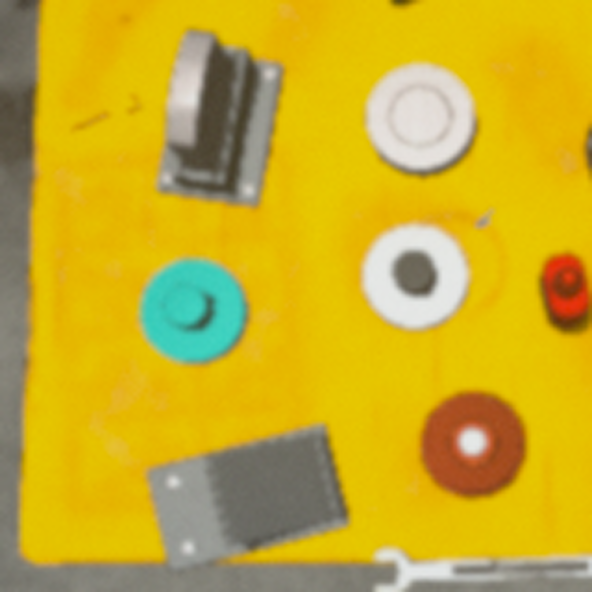

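View pics/s1.png

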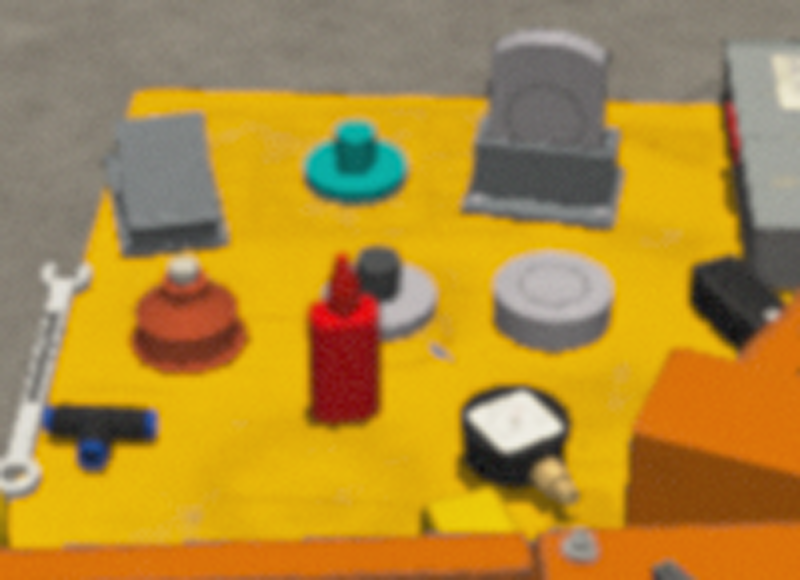

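Top picture: the stand with the upright disc is at crop (190,90), the plain disc at (421,117), and the knobbed disc (white, dark knob) at (415,273). The turquoise look-alike is at (193,310), the rest at (250,495), the cup at (473,443) and the bottle at (566,290). The plate is at (545,337) in the full view. In the side view the plate is hidden behind the orange toolbox.

Candidates for the knob disc are the turquoise one (no), the orange cup at (473,443) (no), and the white/grey one at (415,273), which I choose. Candidates for the plain disc: the grey disc at (421,117) is the only one.

```bash
python3 - <<'E'
from h import *
np.set_printoptions(precision=1,suppress=True)
T=lambda u,v:(140+u/3.7,130+v/3.7)
S=lambda u,v:(185+u/4,145+v/4)
print("plain",tri(T(420,115),S(553,285)))
print("knobtop",tri(T(413,271),S(379,258)))
print("turq",tri(T(187,305),S(356,132)))
print("wide top",tri(T(191,87),S(551,38)))
print("rest boundary vs side top", tri(T(212,510),S(160,118)), tri(T(206,460),S(205,115)),tri(T(225,538),S(120,122)))
print("rest right end vs side top", tri(T(335,475),S(160,118)), tri(T(325,428),S(205,115)),tri(T(347,522),S(120,122)))
print("rest base", [atz("top",T(*p),0) for p in((172,570),(347,522),(325,428),(149,467))],[atz("side",S(*p),0) for p in((125,255),(227,243))])
print("stand base",[atz("top",T(*p),0) for p in((160,192),(258,206),(282,66))],[atz("side",S(*p),0) for p in((465,210),(612,222))])
print("plate",atz("top",(545*.7,336*.7),14),"wall",atz("top",(612*.7,300*.7),0), "meas", atz("top",(520*.7,252*.7),62),"bottle",tri(T(566,275),S(342,257)))
E
```

```text
plain (array([613.8,  62.4,  18. ]), [0.1, 0.1])
knobtop (array([522.4,  65.1,  29.4]), [0.9, 0.9])
turq (array([502.6, 190.5,  29. ]), [0.6, 0.6])
wide top (array([609. , 177.7,  99.8]), [1.4, 1.4])
rest boundary vs side top (array([391.7, 171.4,  45.7]), [3.0, 3.0]) (array([417.5, 175. ,  46.5]), [2.0, 2.0]) (array([373.8, 163.1,  47.8]), [0.1, 0.1])
rest right end vs side top (array([406.9, 100.7,  88.9]), [0.3, 0.3]) (array([430.4, 106.2,  88.3]), [0.3, 0.3]) (array([384.9,  94.6,  89.2]), [2.3, 2.3])
rest base [array([355.2, 200.6,   0. ]), array([382. , 102.6,   0. ]), array([435.2, 115.9,   0. ]), array([413. , 215.2,   0. ])] [array([382.7, 102.8,   0. ]), array([436.8, 117.5,   0. ])]
stand base [array([571.7, 213.5,   0. ]), array([563.7, 156.7,   0. ]), array([647.2, 144.4,   0. ])] [array([566.5, 157.8,   0. ]), array([648.5, 150.3,   0. ])]
plate [ 456.6 -207.3   14. ] wall [ 512.2 -313.9    0. ] meas [ 572.1 -163.3   62. ] bottle (array([510.7, -18.4,  87.5]), [0.2, 0.2])
```

```bash
cat > ov.py <<'E'
from h import *
def P(c,yaw,pts):
    R=Ro.from_euler("z",yaw,degrees=True).as_matrix(); return np.array(pts,float)@R.T+np.array(c,float)
def rest_lines(c,yaw):
    b=P(c,yaw,[(-30,-52,0),(30,-52,0),(30,52,0),(-30,52,0),(-30,-52,0)])
    u=np.array([0,np.cos(np.radians(40)),np.sin(np.radians(40))]);n=np.array([0,-u[2],u[1]])
    s0=np.array([0,0,51])-8*n
    X=np.array([25,0,0])
    sl=[s0-48*u-X,s0-48*u+X,s0+14*u+X,s0+14*u-X,s0-48*u-X]
    lp=[s0-48*u-X,s0-48*u-X+11*n,s0-48*u+X+11*n,s0-48*u+X]
    return [b,P(c,yaw,sl),P(c,yaw,lp)]
def disc(c,R,y):
    # wide outline, disc axes x flats,y thickness,z long
    t=np.linspace(0,2*np.pi,121); x=np.clip(49*np.sin(t),-32,32); z=np.clip(49*np.cos(t),-48,48)
    a=np.abs(49*np.sin(t))>32; z=np.where(a,np.sign(z)*np.minimum(np.abs(z),37.1),z)
    return np.c_[x,y+0*x,z]@R.T+np.array(c,float)
def stand_lines(c,yaw,dy=0):
    b=P(c,yaw,[(-43,-30,0),(43,-30,0),(43,30,0),(-43,30,0),(-43,-30,0)])
    R=Ro.from_euler("z",yaw,degrees=True).as_matrix()
    return [b]+[disc(np.array(c,float)+R@[0,dy,54],R,y) for y in(-8,8)]
def circ(c,r):
    t=np.linspace(0,2*np.pi,61); return np.c_[c[0]+r*np.cos(t),c[1]+r*np.sin(t),c[2]+0*t]
def panel(n,src,x0,y0,x1,y1,s,lines,col=(255,0,255)):
    im=cv2.resize(cv2.imread(src)[y0:y1,x0:x1],None,fx=s,fy=s,interpolation=cv2.INTER_CUBIC)
    for L in lines:
        q=(proj(n,L)-[x0,y0]+.5)*s-.5
        cv2.polylines(im,[np.round(q*8).astype(np.int32)],False,col,1,cv2.LINE_AA,3)
    return im
def grid(ps,out):
    w=max(p.shape[1] for p in ps);h=max(p.shape[0] for p in ps)
    ps=[cv2.copyMakeBorder(p,0,h-p.shape[0],0,w-p.shape[1],cv2.BORDER_CONSTANT) for p in ps]
    k=(len(ps)+1)//2; ps+= [0*ps[0]]*(2*k-len(ps))
    cv2.imwrite(out,np.vstack([np.hstack(ps[:k]),np.hstack(ps[k:])]) )
E
python3 - <<'E'
from ov import *
rl=rest_lines((397,158.5,0),14); sl=stand_lines((605.5,180,0),-9)
ds=[circ((614,62.5,20),31),circ((614,62.5,0),31),circ((522.5,65,10),30),circ((522.5,65,32),12)]
pl=[circ((456.6,-207.3,14),60),circ((456.6,-207.3,0),60)]
t,s="pics/raw_top0.png","pics/raw_side0.png"
grid([panel("top",t,175,240,240,290,4,rl),panel("top",t,175,130,240,190,4,sl),panel("top",t,345,200,410,270,4,pl),
 panel("side",s,205,160,250,215,5,rl),panel("side",s,295,145,348,207,5,sl),panel("side",s,260,195,345,236,3,ds)],"pics/ov1.png")
print(cv2.imread("pics/ov1.png").shape)
E
```

```text
(620, 795, 3)
```

View pics/ov1.png

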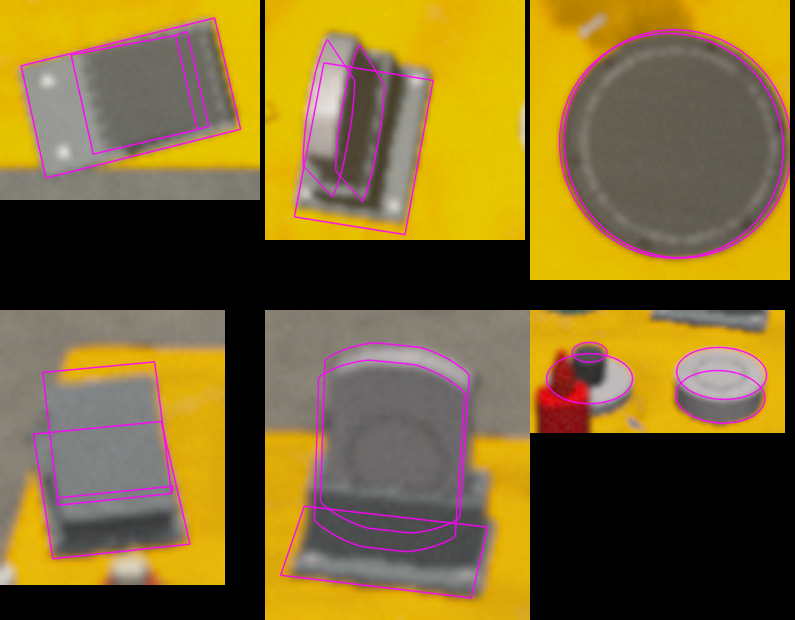

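Rest: the slope's high end is toward +y (yaw about 14°), and the seat is near (398,153). Stand: around (610,181), yaw about -9°. Plate: around (456,-207). Now I'll move up and across.

apply_moves:
  commands:
    - [0, 0, 0, 0, 0, -0.038, 0.095]
    - [0, 0, 0, 0, 0, -0.038, 0.095]
    - [0, 0, 0, 0.0277, -0.0264, 0, 0.095]
    - [0, 0, 0, 0.0277, -0.0264, 0, 0.095]
    - [0, 0, 0, 0.0277, -0.0264, 0, 0.095]

```text
t: 0.52
eef_pos: [247.2, -492.5, 480.7]
tcp_rot: [3.141, -0.0, 0.312]
ft_force: [1.1, 0.5, 0.4]
opening: 0.998
```

```bash
cat > st.py <<'E'
from cell import env
import json,numpy as np
s=env.state(); open("log.jsonl","a").write(json.dumps({k:np.array(s[k]).tolist() for k in("joints","eef_pos","tcp_rot")})+"\n")
np.set_printoptions(precision=3,suppress=True); print(s["t"],s["joints"],s["eef_pos"],s["tcp_rot"],s["ft_force"],s["opening"])
E
python3 st.py
```

```text
0.5167 [-1.226  0.314  1.636  0.     1.191  0.034] [ 247.157 -492.504  480.681] [ 3.141 -0.     0.312] [1.093 0.545 0.385] 0.9978503385267186
```

apply_moves:
  commands:
    - [0, 0, 0, 0.0277, -0.0264, 0, 0.095]
    - [0, 0, 0, 0.0277, -0.0264, 0, 0.095]
    - [0, 0, 0, 0.0277, -0.0264, 0, 0.095]
    - [0, 0, 0, 0.0277, -0.0264, 0, 0.095]
    - [0, 0, 0, 0.0277, -0.0264, 0, 0.095]

```text
t: 0.93
eef_pos: [338.6, -323.8, 480.6]
tcp_rot: [-3.141, 0.0, 0.312]
ft_force: [0.2, -0.8, 0.9]
opening: 1.0
```

apply_moves:
  commands:
    - [0, 0, 0, 0.0277, -0.0264, 0, 0.095]
    - [0, 0, 0, 0.0277, -0.0264, 0, 0.095]
    - [0, 0, 0, 0.0277, -0.0264, 0, 0.095]
    - [0, 0, 0, 0.0277, -0.0264, 0, 0.095]
    - [0, 0, 0, 0.0277, -0.0264, 0, 0.095]

```text
t: 1.35
eef_pos: [429.8, -155.4, 480.7]
tcp_rot: [3.142, 0.0, 0.313]
ft_force: [0.4, -0.1, 0.4]
opening: 0.997
```

```bash
python3 st.py
```

```text
1.35 [-0.492  0.168  1.839 -0.     1.134  0.766] [ 429.753 -155.444  480.712] [3.142 0.    0.313] [ 0.357 -0.054  0.365] 0.9966343744656287
```

apply_moves:
  commands:
    - [0, 0, 0, 0.0277, -0.0264, 0, 0.095]
    - [0, 0, 0, 0.0277, -0.0264, 0, 0.095]
    - [0, 0, 0, 0.0277, -0.0264, 0.02, 0.095]
    - [0, 0, 0, 0.0277, -0.0264, 0.02, 0.095]
    - [0, 0, 0, 0.0277, -0.0264, 0.02, 0.095]

```text
t: 1.77
eef_pos: [519.0, 9.3, 422.1]
tcp_rot: [3.141, -0.001, 0.313]
ft_force: [-0.6, -0.8, -0.3]
opening: 0.999
```

```bash
python3 st.py
```

```text
1.7667 [-0.109  0.321  1.793 -0.     1.026  1.149] [518.963   9.313 422.115] [ 3.141 -0.001  0.313] [-0.555 -0.85  -0.337] 0.9993220416731201
```

apply_moves:
  commands:
    - [7, 0, 0, 0, 0, 0, 0.06]
    - [0, 7, 0, 0, 0, 0, 0.06]

```text
t: 1.93
eef_pos: [519.3, 9.6, 420.8]
tcp_rot: [-3.009, -0.114, 0.302]
ft_force: [1.0, 0.2, -1.3]
opening: 0.908
```

```bash
python3 st.py
```

```text
1.9333 [-0.135  0.317  1.808  0.203  0.98   1.016] [519.284   9.608 420.84 ] [-3.009 -0.114  0.302] [ 1.01   0.157 -1.316] 0.9082822683883917
```

apply_moves:
  commands:
    - [0, -7, 0, 0, 0, 0, 0.06]
    - [-7, 0, 0, 0, 0, 0, 0.06]

```text
t: 2.1
eef_pos: [518.5, 7.2, 422.2]
tcp_rot: [-3.139, 0.01, 0.312]
ft_force: [0.7, 0.0, -1.2]
opening: 0.774
```

```bash
python3 st.py; python3 - <<'E'
import json,numpy as np
from scipy.optimize import least_squares
from scipy.spatial.transform import Rotation as Ro
L=[json.loads(l) for l in open("log.jsonl")]
L.insert(0,dict(joints=[-1.36360483,.491566977,1.55946168,0,1.09170485,-.105597595],eef_pos=[192.336,-594.632,404.153],tcp_rot=[-3.14045782,-1.17e-4,.31279]))
def fk(q,p):
    a1,lat,d1,L2,L3,e,d6=p
    b=Ro.from_euler("z",q[0]);s=q[1]+q[2]
    w=np.array([a1+L2*np.sin(q[1])+L3*np.sin(s)+e*np.cos(s),lat,d1+L2*np.cos(q[1])+L3*np.cos(s)-e*np.sin(s)])
    R=b*Ro.from_euler("y",s)*Ro.from_euler("z",q[3])*Ro.from_euler("y",q[4])*Ro.from_euler("z",q[5]+np.pi/2)
    return b.apply(w)+R.apply([0,0,d6]),R
f=lambda p:np.concatenate([fk(l["joints"],p)[0]-l["eef_pos"] for l in L])
r=least_squares(f,[0,-60,300,450,450,0,100]); print(r.x.round(1),np.abs(r.fun).max())
for l in L: print(np.degrees((fk(l["joints"],r.x)[1].inv()*Ro.from_euler("xyz",l["tcp_rot"])).magnitude()).round(3),end=" ")
E
```

```text
2.1 [-0.113  0.322  1.792 -0.002  1.038  1.146] [518.532   7.231 422.165] [-3.139  0.01   0.312] [ 0.658  0.047 -1.191] 0.7740640660488178
[ -0.   65.9 196.7 586.8 411.   43.1  81.8] 0.0005321962673576763
0.0 0.0 0.0 0.0 0.0 0.0
```

```bash
cat > kin.py <<'E'
import numpy as np
from scipy.optimize import least_squares
from scipy.spatial.transform import Rotation as Ro
p=(0,65.9,196.7,586.8,411.0,43.1,81.8)
LO=np.array([-3.1,-.84,.05,-1.13,.06,-2.69]);HI=np.array([3.1,2.19,2.79,4.28,2.93,2.69])
def fk(q):
    a1,lat,d1,L2,L3,e,d6=p
    b=Ro.from_euler("z",q[0]);s=q[1]+q[2]
    w=np.array([a1+L2*np.sin(q[1])+L3*np.sin(s)+e*np.cos(s),lat,d1+L2*np.cos(q[1])+L3*np.cos(s)-e*np.sin(s)])
    R=b*Ro.from_euler("y",s)*Ro.from_euler("z",q[3])*Ro.from_euler("y",q[4])*Ro.from_euler("z",q[5]+np.pi/2)
    return b.apply(w)+R.apply([0,0,d6]),R
def ik(pos,R,q0):
    f=lambda q:np.r_[(lambda P,Q:np.r_[(P-pos)/100,(Q.inv()*R).as_rotvec()])(*fk(q))]
    r=least_squares(f,np.clip(q0,LO+1e-3,HI-1e-3),bounds=(LO,HI)); return r.x,np.abs(r.fun).max()
def frame(z,y):
    z=np.array(z,float)/np.linalg.norm(z);y=np.array(y,float);y-=z*(y@z);y/=np.linalg.norm(y)
    return Ro.from_matrix(np.c_[np.cross(y,z),y,z])
def tcp(g,R): return np.array(g,float)-R.apply([0,0,171])   # grasp point -> TCP
E
python3 - <<'E'
from kin import *
np.set_printoptions(precision=2,suppress=True)
q0=[-.113,.322,1.792,0,1.038,1.146]
c40,s40=np.cos(np.radians(40)),np.sin(np.radians(40))
ry=Ro.from_euler("z",14,degrees=True)
u=ry.apply([0,c40,s40]);n=ry.apply([0,-s40,c40]);rx=ry.apply([1,0,0])
seat=np.array([398.5,152.7,51])
sy=np.array([np.sin(np.radians(9)),np.cos(np.radians(9)),0]);sx=np.array([sy[1],-sy[0],0])
for sg in(-1,1):
  for phi in(-20,0,20):
    c,s=np.cos(np.radians(phi)),np.sin(np.radians(phi))
    # tool z in disc plane: -z_d rotated toward +x_d
    R=frame(c*np.array([0,0,-1])+s*sx,sg*sy); g=np.array([610,181,54])+[0,0,35]
    qa,e=ik(tcp(g,R),R,q0 if sg<0 else np.r_[q0[:5],-2]); print("stand",sg,phi,qa,round(e,3))
    yd=-n # disc y after tilt
    R2=frame(-c*u+s*rx,sg*yd); q=qa
    # interpolate orientation
    from scipy.spatial.transform import Slerp
    rot=(R.inv()*R2).as_rotvec()
    for k in np.linspace(0,1,12):
        Rk=R*Ro.from_rotvec(rot*k); gk=np.array([610,181,200])*(1-k)+k*(seat+36*u+[0,0,60])
        q,e=ik(tcp(gk,Rk),Rk,q)
        if e>.01: print("bad",k,q,e);break
    q,e=ik(tcp(seat+36*u,R2),R2,q); print("  rest",q,round(e,3))
for sg in(-1,1):
    R=frame(-n,sg*rx)
    q,e=ik(tcp(seat+3*n,R),R,[.1,.4,2,0,1,0]); print("regrasp",sg,q,round(e,3))
for nm,g in(("plate",(456,-207,27)),("plain",(614,62,22)),("knob",(522,65,30))):
  for yaw in(0,45,90,135,180,-45,-90):
    R=Ro.from_euler("xyz",[180,0,yaw],degrees=True); q,e=ik(tcp(g,R),R,q0); print(nm,yaw,q,round(e,3))
E
```

```text
stand -1 -20 [0.14 0.78 1.45 0.11 1.25 1.82] 0.0
  rest [ 0.6   0.79  1.87 -0.61  1.3   2.52] 0.0
stand -1 0 [0.18 0.67 1.66 0.   0.81 1.91] 0.0
  rest [ 0.68  0.73  2.04 -0.88  1.07  2.69] 0.043
stand -1 20 [ 0.24  0.61  1.87 -0.38  0.36  2.3 ] 0.0
bad 0.6363636363636364 [ 0.54  0.47  2.06 -1.    0.77  2.69] 0.036110720083090596
  rest [ 0.73  0.69  2.19 -1.06  0.9   2.69] 0.233
stand 1 -20 [ 0.14  0.78  1.45  0.11  1.25 -1.32] 0.0
  rest [ 0.6   0.79  1.87 -0.61  1.3  -0.62] 0.0
stand 1 0 [ 0.18  0.67  1.66  0.    0.81 -1.23] 0.0
  rest [ 0.69  0.73  2.04 -0.91  1.07 -0.38] 0.0
stand 1 20 [ 0.24  0.61  1.87 -0.38  0.36 -0.84] 0.0
bad 0.8181818181818182 [ 0.64  0.51  2.13 -1.13  0.88 -0.29] 0.03931191844371456
  rest [ 0.74  0.71  2.2  -1.13  0.95 -0.13] 0.173
regrasp -1 [-0.17  0.68  2.2   0.92  0.83  1.9 ] 0.0
regrasp 1 [-0.17  0.68  2.2   0.92  0.83 -1.24] 0.0
plate 0 [-0.56  0.64  2.04 -0.    0.46  1.01] 0.0
plate 45 [-0.56  0.64  2.04 -0.    0.46  0.23] 0.0
plate 90 [-0.56  0.64  2.04  0.    0.46 -0.56] 0.0
plate 135 [-0.56  0.64  2.04  0.    0.46 -1.34] 0.0
plate 180 [-0.56  0
[... 153 characters left out ...]
0.75  1.74  0.    0.65  1.56] 0.0
plain 45 [-0.01  0.75  1.74  0.    0.65  0.78] 0.0
plain 90 [-0.01  0.75  1.74 -0.    0.65 -0.01] 0.0
plain 135 [-0.01  0.75  1.74 -0.    0.65 -0.79] 0.0
plain 180 [-0.01  0.75  1.74  0.    0.65 -1.58] 0.0
plain -45 [-0.01  0.75  1.74  0.    0.65  2.35] 0.0
plain -90 [-0.04  0.74  1.77  0.36  0.58  2.69] 0.184
knob 0 [-0.    0.66  1.97  0.    0.51  1.57] 0.0
knob 45 [-0.    0.66  1.97 -0.    0.51  0.78] 0.0
knob 90 [-0.    0.66  1.97  0.    0.51 -0.  ] 0.0
knob 135 [-0.    0.66  1.97 -0.    0.51 -0.79] 0.0
knob 180 [-0.    0.66  1.97  0.    0.51 -1.57] 0.0
knob -45 [-0.    0.66  1.97  0.    0.51  2.35] 0.0
knob -90 [-0.03  0.65  2.    0.38  0.45  2.69] 0.159
```

apply_moves:
  commands:
    - [0, 0, -7, 0, 0, 0, 0.06]
    - [0, 0, -7, 0, 0, 0, 0.06]
    - [0, 0, -7, 0, 0, 0, 0.06]
    - [0, 0, -7, 0, 0, 0, 0.06]
    - [0, 0, -7, 0, 0, 0, 0.06]

```text
t: 2.52
eef_pos: [518.6, 7.4, 422.6]
tcp_rot: [-3.141, 0.0, 0.93]
ft_force: [0.4, -0.6, -0.6]
opening: 0.63
```

apply_moves:
  commands:
    - [0, 0, -7, 0, 0, 0, 0.06]
    - [0, 0, -7, 0, 0, 0, 0.06]
    - [0, 0, -7, 0, 0, 0, 0.06]
    - [0, 0, -7, 0, 0, 0, 0.06]
    - [0, 0, -7, 0, 0, 0, 0.06]

```text
t: 2.93
eef_pos: [518.6, 7.4, 422.6]
tcp_rot: [-3.141, 0.0, 1.541]
ft_force: [-0.3, -1.2, -0.1]
opening: 0.628
```

apply_moves:
  commands:
    - [0, 0, -7, 0, 0, 0, 0.06]
    - [0, 0, -7, 0, 0, 0, 0.06]
    - [0, 0, -7, 0, 0, 0, 0.06]
    - [0, 0, -7, 0, 0, 0, 0.06]
    - [0, 0, -7, 0, 0, 0, 0.06]

```text
t: 3.35
eef_pos: [518.6, 7.4, 422.6]
tcp_rot: [-3.141, -0.0, 2.151]
ft_force: [0.9, -0.1, -0.1]
opening: 0.63
```

apply_moves:
  commands:
    - [0, 0, -7, 0, 0, 0, 0.06]
    - [0, 0, -7, 0, 0, 0, 0.06]
    - [0, 0, -7, 0, 0, 0, 0.06]
    - [0, 0, -7, 0, 0, 0, 0.06]
    - [0, 0, -7, 0, 0, 0, 0.06]

```text
t: 3.77
eef_pos: [518.6, 7.4, 422.6]
tcp_rot: [-3.141, -0.001, 2.762]
ft_force: [-0.5, -0.9, 0.7]
opening: 0.631
```

apply_moves:
  commands:
    - [0, 0, -7, 0, 0, 0, 0.06]
    - [0, 0, -6, 0, 0, 0, 0.06]

```text
t: 3.93
eef_pos: [518.6, 7.4, 422.6]
tcp_rot: [-3.141, -0.001, 2.989]
ft_force: [1.0, -0.1, -0.1]
opening: 0.628
```

```bash
python3 st.py; cat > fit.py <<'E'
from ov import *
from scipy.optimize import minimize
def mask(src):
    h=cv2.cvtColor(cv2.GaussianBlur(cv2.imread(src),(3,3),0),cv2.COLOR_BGR2HSV); return 1-((h[...,0]>18)&(h[...,0]<32)&(h[...,1]>150)&(h[...,2]>90)).astype(float)
def sil(n,circs,x0,y0,x1,y1):
    s=6;m=np.zeros(((y1-y0)*s,(x1-x0)*s),np.uint8)
    q=np.vstack([proj(n,c) for c in circs]); q=cv2.convexHull(((q-[x0,y0]+.5)*s).astype(np.float32)).astype(np.int32)
    cv2.fillConvexPoly(m,q,255); return cv2.resize(m,(x1-x0,y1-y0),interpolation=cv2.INTER_AREA)/255.
def fitc(views,rs,c0):
    # views: [(name,src,box)], rs: [(r,z)...]
    M=[mask(s)[b[1]:b[3],b[0]:b[2]] for _,s,b in views]
    f=lambda c:sum(np.abs(sil(n,[circ((c[0],c[1],z),r) for r,z in rs],*b)-m).sum() for (n,_,b),m in zip(views,M))
    best=minimize(f,c0,method="Nelder-Mead",options=dict(initial_simplex=[c0,np.add(c0,(4,0)),np.add(c0,(0,4))]))
    return best.x.round(1),round(best.fun,1)
if __name__=="__main__":
    t,s="pics/raw_top0.png","pics/raw_side0.png"
    print("plate",fitc([("top",t,(350,206,412,268))],[(60,14),(60,0)],(456,-207)))
    for v in ([("top",t,(236,144,272,180))],[("side",s,(303,202,345,238))]): print("plain",fitc(v,[(31,20),(31,0)],(614,62)))
    print("knob",fitc([("top",t,(236,188,270,222))],[(30,10),(30,0)],(522,65)))
E
python3 fit.py
```

```text
3.9333 [-0.113  0.32   1.793 -0.     1.028 -1.532] [518.566   7.356 422.578] [-3.141 -0.001  2.989] [ 1.04  -0.118 -0.078] 0.6283904246992018
plate (array([ 456.7, -207.6]), np.float64(187.1))
plain (array([614.5,  63.3]), np.float64(27.2))
plain (array([612.7,  62.7]), np.float64(32.8))
knob (array([523.2,  65.7]), np.float64(31.2))
```

```bash
python3 - <<'E'
from ov import *
a=np.radians(14)
c=np.array([397,158.5,0]); off=-6
r=rest_lines(c,14); r2=rest_lines(c+np.array([-np.sin(a),np.cos(a),0])*off,14)
rl=[r[0],r2[1],r2[2]]
sl=stand_lines((610.5,180.5,0),-9)
pl=[circ((456.7,-207.6,14),60)]
kn=[circ((522.8,65.4,10),30),circ((522.8,65.4,32),12)]
t,s="pics/raw_top0.png","pics/raw_side0.png"
grid([panel("top",t,175,240,240,290,4,rl),panel("top",t,175,130,240,190,4,sl),panel("top",t,345,200,410,270,4,pl),
 panel("side",s,205,160,250,215,5,rl),panel("side",s,295,145,348,207,5,sl),panel("top",t,230,180,280,230,5,kn)],"pics/ov2.png")
E
```

View pics/ov2.png

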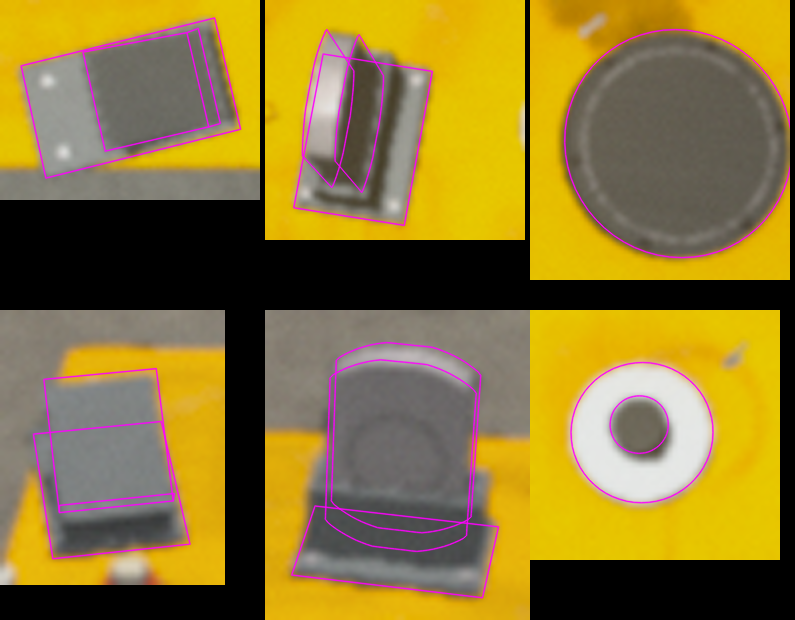

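apply_moves:
  commands:
    - [0, 0, 0, -0.0104, 0.0307, 0.0171, 0.06]
    - [0, 0, 0, -0.0104, 0.0307, 0.0171, 0.06]
    - [0, 0, 0, -0.0104, 0.0307, 0.0171, 0.06]
    - [0, 0, 0, -0.0104, 0.0307, 0.0171, 0.06]
    - [0, 0, 0, -0.0104, 0.0307, 0.0171, 0.06]

```text
t: 4.35
eef_pos: [594.6, 152.2, 336.2]
tcp_rot: [-3.141, -0.0, 2.983]
ft_force: [0.8, -0.9, 0.5]
opening: 0.631
```

apply_moves:
  commands:
    - [0, 0, 0, -0.0104, 0.0307, 0.0171, 0.06]
    - [0, 0, 0, 0, 0, 0, 0.045]

```text
t: 4.52
eef_pos: [610.3, 183.4, 316.1]
tcp_rot: [-3.141, -0.004, 2.986]
ft_force: [-0.7, -0.1, 1.0]
opening: 0.601
```

```bash
python3 st.py; python3 - <<'E'
from ov import *
from cell import optics
for n in("top","side"): cv2.imwrite(f"pics/raw_{n}1.png",optics.read_camera(n)["color"][:,:,::-1])
grid([panel("top","pics/raw_top1.png",160,110,260,200,4,[]),panel("side","pics/raw_side1.png",270,80,370,210,4,[])],"pics/g1.png")
E
```

```text
4.5167 [ 0.188  0.602  1.616  0.001  0.927 -1.227] [610.29  183.392 316.15 ] [-3.141 -0.004  2.986] [-0.722 -0.099  0.959] 0.6012701152767596
```

View pics/g1.png

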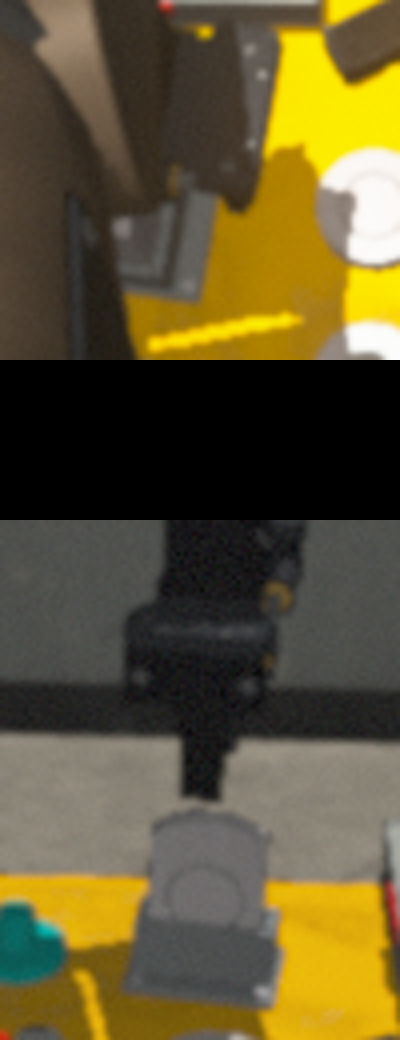

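```bash
python3 st.py
```

```text
4.6167 [ 0.184  0.596  1.619 -0.     0.928 -1.23 ] [609.252 180.254 318.838] [-3.141 -0.002  2.985] [-0.395 -0.155  0.739] 0.5317200819559688
```

apply_moves:
  commands:
    - [0, 0, 0, 0, 0, 0.02, 0.045]
    - [0, 0, 0, 0, 0, 0.02, 0.045]
    - [0, 0, 0, 0, 0, 0.018, 0.045]
    - [0, 0, 0, 0, 0, 0, 0.045]

```text
t: 4.95
eef_pos: [608.5, 178.1, 260.0]
tcp_rot: [-3.14, -0.004, 2.982]
ft_force: [-0.9, -0.5, 0.7]
opening: 0.467
```

```bash
python3 st.py
```

```text
4.95 [ 0.181  0.669  1.666 -0.     0.811 -1.23 ] [608.498 178.126 260.033] [-3.14  -0.004  2.982] [-0.883 -0.489  0.704] 0.4674828158574747
```

apply_moves:
  commands:
    - [0, 0, 0, 0, 0, 0, 0.008]
    - [0, 0, 0, 0, 0, 0, 0.008]
    - [0, 0, 0, 0, 0, 0, 0.008]
    - [0, 0, 0, 0, 0, 0, 0.008]
    - [0, 0, 0, 0, 0, 0, 0.008]

```text
t: 5.37
eef_pos: [609.4, 179.4, 263.1]
tcp_rot: [3.141, 0.001, 2.983]
ft_force: [0.5, 0.6, 0.6]
opening: 0.179
```

apply_moves:
  commands:
    - [0, 0, 0, 0, 0, 0, 0.008]
    - [0, 0, 0, 0, 0, 0, 0.008]
    - [0, 0, 0, 0, 0, 0, 0.008]
    - [0, 0, 0, 0, 0, 0, 0.008]

```text
t: 5.7
eef_pos: [609.5, 179.8, 263.0]
tcp_rot: [3.141, 0.002, 2.983]
ft_force: [0.0, 3.7, 6.2]
opening: 0.167
```

```bash
python3 st.py
```

```text
5.7 [ 0.183  0.666  1.661  0.001  0.813 -1.23 ] [609.463 179.848 262.974] [3.141 0.002 2.983] [0.022 3.651 6.213] 0.1670070217493521
```

apply_moves:
  commands:
    - [0, 0, 0, 0, 0, -0.01, 0.008]
    - [0, 0, 0, 0, 0, -0.025, 0.008]
    - [0, 0, 0, 0, 0, -0.035, 0.008]
    - [0, 0, 0, 0, 0, -0.025, 0.008]
    - [0, 0, 0, 0, 0, 0, 0.008]

```text
t: 6.12
eef_pos: [609.6, 179.4, 361.8]
tcp_rot: [3.14, 0.006, 2.983]
ft_force: [0.7, -0.0, -4.3]
opening: 0.168
```

```bash
cat > plan.py <<'E'
from kin import *
from scipy.linalg import expm,logm
from cell import env
np.set_printoptions(precision=2,suppress=True)
D=np.radians
ry=Ro.from_euler("z",14,degrees=True)
u=ry.apply([0,np.cos(D(40)),np.sin(D(40))]);n=ry.apply([0,-np.sin(D(40)),np.cos(D(40))]);rx=ry.apply([1,0,0])
seat=np.array([398.6,152.2,51.])
def cur(): s=env.state(); return s["eef_pos"],Ro.from_euler("xyz",s["tcp_rot"]),s["joints"]
def H(p,R): M=np.eye(4);M[:3,:3]=R.as_matrix();M[:3,3]=p;return M
def plan(g,R,k,start=None,tip=171,screw=True):
    """constant row repeated k times taking the tool to grasp point g, orientation R"""
    p0,R0,q=cur() if start is None else start
    A0=H(p0,R0);A1=H(np.array(g)-R.apply([0,0,tip]),R)
    L=np.real(logm(np.linalg.inv(A0)@A1))/k;A=expm(L)
    rv=np.degrees(Ro.from_matrix(A[:3,:3]).as_rotvec()).round(2);sh=(A[:3,3]/1000).round(4)
    print("x%d"%k,list(map(float,rv)),list(map(float,sh)),"|%.1f deg %.1f mm"%(np.linalg.norm(rv),1000*np.linalg.norm(sh)))
    A=H(sh*1000,Ro.from_rotvec(D(rv)));T=A0
    for i in range(k):
        T=T@A; R_=Ro.from_matrix(T[:3,:3]); q2,e=ik(T[:3,3],R_,q); dq=q2-q; q=q2
        if e>.005 or i%3==0 or i==k-1: print(i,"grasp",(T@[0,0,tip,1])[:3],"q",q,"max dq*12",np.abs(dq*12).max().round(2),"err",round(e,3))
    return T[:3,3],Ro.from_matrix(T[:3,:3]),q
E
python3 st.py; python3 - <<'E'
from plan import *
R2=frame(-u,-n)
plan(seat+38*u+28*n+3*u,R2,9)
E
```

```text
6.1167 [ 0.182  0.548  1.581 -0.001  1.007 -1.23 ] [609.594 179.426 361.835] [3.14  0.006 2.983] [ 0.691 -0.04  -4.331] 0.16826712762588492
x9 [5.48, -1.08, -2.41] [0.0283, 0.0189, 0.0102] |6.1 deg 35.5 mm
0 grasp [586.68 186.04 181.31] q [ 0.24  0.54  1.63 -0.12  0.99 -1.15] max dq*12 1.38 err 0.0
3 grasp [513.98 193.61 149.74] q [ 0.41  0.55  1.78 -0.46  0.97 -0.88] max dq*12 1.34 err 0.0
6 grasp [441.84 182.72 117.87] q [ 0.57  0.61  1.94 -0.76  1.03 -0.6 ] max dq*12 1.1 err 0.0
8 grasp [395.16 165.58  99.12] q [ 0.66  0.67  2.05 -0.91  1.09 -0.43] max dq*12 1.05 err 0.0
```

apply_moves:
  commands:
    - [5.48, -1.08, -2.41, 0.0283, 0.0189, 0.0102, 0.008]
    - [5.48, -1.08, -2.41, 0.0283, 0.0189, 0.0102, 0.008]
    - [5.48, -1.08, -2.41, 0.0283, 0.0189, 0.0102, 0.008]
    - [5.48, -1.08, -2.41, 0.0283, 0.0189, 0.0102, 0.008]
    - [5.48, -1.08, -2.41, 0.0283, 0.0189, 0.0102, 0.008]

```text
t: 6.53
eef_pos: [475.0, 271.6, 284.6]
tcp_rot: [-2.652, 0.041, -3.072]
ft_force: [-0.2, 0.8, -5.1]
opening: 0.171
```

apply_moves:
  commands:
    - [5.48, -1.08, -2.41, 0.0283, 0.0189, 0.0102, 0.008]
    - [5.48, -1.08, -2.41, 0.0283, 0.0189, 0.0102, 0.008]
    - [5.48, -1.08, -2.41, 0.0283, 0.0189, 0.0102, 0.008]
    - [5.48, -1.08, -2.41, 0.0283, 0.0189, 0.0102, 0.008]
    - [0, 0, 0, 0, 0, 0, 0.008]

```text
t: 6.95
eef_pos: [357.6, 292.0, 202.0]
tcp_rot: [-2.262, -0.016, -2.893]
ft_force: [-0.0, -0.3, -5.7]
opening: 0.163
```

```bash
python3 - <<'E'
from ov import *
from cell import optics
for n in("top","side"): cv2.imwrite(f"pics/raw_{n}2.png",optics.read_camera(n)["color"][:,:,::-1])
import subprocess; print(subprocess.run(["python3","st.py"],capture_output=True,text=True).stdout)
from plan import *
p,R,q=cur(); g=p+R.apply([0,0,171]); c=g+38*R.as_matrix()[:,2]
print("disc centre off seat (rx,u,n):",(c-seat)@np.c_[rx,u,n],"ang err tool",np.degrees((R.inv()*frame(-u,-n)).as_rotvec()))
M=np.c_[-R.as_matrix()[:,0],R.as_matrix()[:,1],-R.as_matrix()[:,2]]
dl=[disc(c,M,y) for y in(-8,8)]
a=np.radians(14)
r=rest_lines((397,158.5,0),14); r2=rest_lines(np.array([397,158.5,0])+np.array([-np.sin(a),np.cos(a),0])*-6.5,14)
L=[r[0],r2[1],r2[2]]+dl
grid([panel("top","pics/raw_top2.png",160,225,260,300,4,L),panel("side","pics/raw_side2.png",195,125,265,225,5,L),panel("side","pics/raw_side2.png",195,125,265,225,5,[])][:2],"pics/g2.png")
a=panel("side","pics/raw_side2.png",195,125,265,225,5,L);b=panel("top","pics/raw_top2.png",180,225,260,300,5,L)
h=max(a.shape[0],b.shape[0]);z=lambda i:cv2.copyMakeBorder(i,0,h-i.shape[0],0,0,cv2.BORDER_CONSTANT)
cv2.imwrite("pics/g2.png",np.hstack([z(a),z(b)]))
E
```

```text
7.05 [ 0.662  0.682  2.058 -0.91   1.082 -0.428] [361.507 292.866 204.371] [-2.27  -0.01  -2.896] [-0.104  0.071 -3.501] 0.16371596511268244

this script no longer has the robotException ignored in: <_io.TextIOWrapper mode='rw' encoding='UTF-8'>
Traceback (most recent call last):
BrokenPipeError: [Errno 32] Broken pipe
```

```bash
cat >> ov.py <<'E'
def snap(tag):
    from cell import optics
    for n in("top","side"): cv2.imwrite(f"pics/raw_{n}{tag}.png",optics.read_camera(n)["color"][:,:,::-1])
def pair(a,b,out):
    h=max(a.shape[0],b.shape[0]);z=lambda i:cv2.copyMakeBorder(i,0,h-i.shape[0],0,0,cv2.BORDER_CONSTANT)
    cv2.imwrite(out,np.hstack([z(a),z(b)]))
def restall():
    a=np.radians(14); r=rest_lines((397,158.5,0),14); r2=rest_lines(np.array([397,158.5,0])+np.array([-np.sin(a),np.cos(a),0])*-6.5,14)
    return [r[0],r2[1],r2[2]]
E
cat > chk.py <<'E'
from plan import *
p,R,q=cur(); g=p+R.apply([0,0,171]); c=g+38*R.as_matrix()[:,2]
print("disc centre off seat (rx,u,n):",(c-seat)@np.c_[rx,u,n],"tool err deg",np.degrees((R.inv()*frame(-u,-n)).as_rotvec()), "F(rx,u,n)",env.state()["ft_force"]@np.c_[rx,u,n])
E
python3 chk.py; python3 - <<'E'
from ov import *
from plan import *
p,R,q=cur(); c=p+R.apply([0,0,209]);m=R.as_matrix()
M=np.c_[-m[:,0],m[:,1],-m[:,2]]
L=restall()+[disc(c,M,y) for y in(-8,8)]
pair(panel("side","pics/raw_side2.png",195,125,265,225,5,L),panel("top","pics/raw_top2.png",180,225,260,300,5,L),"pics/g2.png")
E
```

```text
disc centre off seat (rx,u,n): [-3.08  1.02 23.75] tool err deg [ 0.07 -0.31  0.46] F(rx,u,n) [-0.08 -2.18 -2.74]
```

View pics/g2.png

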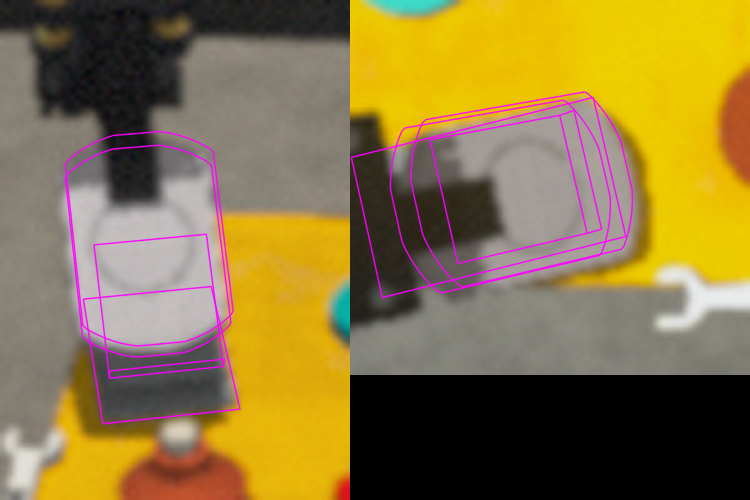

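```bash
python3 - <<'E'
from ov import *
from plan import *
x,r=tri((218,264),(223.4,174)); print(x,r); p,R,q=cur(); m=R.as_matrix(); print(p, R.inv().apply(x+8*m[:,1]-p))
print(R.inv().apply(tri((218,264),(223.4,174))[0]-p))
E
```

```text
[397.67 126.47  74.23] [1.6, 1.6]
[361.51 292.87 204.37] [  4.1   -1.93 214.05]
[  4.1   -9.93 214.05]
```

apply_moves:
  commands:
    - [0, 0, 0.4, -0.003, 0, -0.005, 0.008]
    - [0, 0, 0, 0, 0.006, 0, 0.008]
    - [0, 0, 0, 0, 0.006, 0, 0.008]
    - [0, 0, 0, 0, 0.006, 0, 0.008]
    - [0, 0, 0, 0, 0, 0, 0.008]

```text
t: 7.47
eef_pos: [361.7, 308.8, 194.6]
tcp_rot: [-2.271, -0.001, -2.903]
ft_force: [-0.1, 0.6, -4.3]
opening: 0.167
```

```bash
python3 chk.py
```

```text
disc centre off seat (rx,u,n): [1.14 6.51 6.24] tool err deg [ 0.09 -0.27 -0.18] F(rx,u,n) [ 0.09 -2.29 -3.71]
```

apply_moves:
  commands:
    - [0, 0, 0, 0, 0.003, 0, 0.008]
    - [0, 0, 0, 0, 0, 0, 0.008]

```text
t: 7.63
eef_pos: [361.1, 310.3, 192.6]
tcp_rot: [-2.27, -0.001, -2.903]
ft_force: [0.3, 0.1, -4.7]
opening: 0.166
```

apply_moves:
  commands:
    - [0, 0, 0, 0, 0.0015, 0, 0.008]
    - [0, 0, 0, 0, 0, 0, 0.008]

```text
t: 7.8
eef_pos: [360.9, 311.2, 191.7]
tcp_rot: [-2.27, -0.001, -2.903]
ft_force: [-0.4, 0.4, -5.4]
opening: 0.17
```

```bash
python3 chk.py
```

```text
disc centre off seat (rx,u,n): [0.94 6.62 2.6 ] tool err deg [ 0.06 -0.26 -0.18] F(rx,u,n) [-0.29 -3.05 -4.45]
```

apply_moves:
  commands:
    - [0, 0, 0, 0, 0.0015, 0, 0.008]
    - [0, 0, 0, 0, 0, 0, 0.008]

```text
t: 7.97
eef_pos: [360.7, 312.1, 190.6]
tcp_rot: [-2.27, -0.001, -2.903]
ft_force: [-0.3, -0.1, -4.8]
opening: 0.168
```

```bash
python3 chk.py
```

```text
disc centre off seat (rx,u,n): [0.96 6.63 1.09] tool err deg [ 0.05 -0.26 -0.18] F(rx,u,n) [-0.36 -3.06 -3.66]
```

apply_moves:
  commands:
    - [0, 0, 0, 0, 0.0015, 0, 0.008]
    - [0, 0, 0, 0, 0, 0, 0.008]

```text
t: 8.13
eef_pos: [360.5, 312.9, 189.7]
tcp_rot: [-2.268, -0.001, -2.902]
ft_force: [1.7, -1.5, 2.2]
opening: 0.169
```

```bash
python3 chk.py
```

```text
disc centre off seat (rx,u,n): [0.99 6.67 0.33] tool err deg [-0.05 -0.25 -0.16] F(rx,u,n) [ 1.26 -0.01  2.82]
```

apply_moves:
  commands:
    - [0, 0, 0, 0, 0.001, 0, 0.008]
    - [0, 0, 0, 0, 0, 0, 0.008]

```text
t: 8.3
eef_pos: [360.4, 313.2, 189.3]
tcp_rot: [-2.266, -0.001, -2.902]
ft_force: [3.1, -5.5, 7.2]
opening: 0.166
```

```bash
python3 chk.py
```

```text
disc centre off seat (rx,u,n): [0.97 6.7  0.18] tool err deg [-0.16 -0.25 -0.15] F(rx,u,n) [ 1.65 -0.04  9.38]
```

apply_moves:
  commands:
    - [0, 0, 0, 0, 0.001, 0, 0.008]
    - [0, 0, 0, 0, 0, 0, 0.008]

```text
t: 8.47
eef_pos: [360.3, 313.6, 188.9]
tcp_rot: [-2.264, -0.001, -2.902]
ft_force: [5.1, -7.1, 12.9]
opening: 0.165
```

```bash
python3 chk.py
```

```text
disc centre off seat (rx,u,n): [0.97 6.72 0.06] tool err deg [-0.27 -0.25 -0.14] F(rx,u,n) [ 3.27  2.02 15.09]
```

apply_moves:
  commands:
    - [0, 0, 0, 0, -0.0017, 0, 0.008]
    - [0, 0, 0, 0, 0, 0.003, 0.008]
    - [0, 0, 0, 0, 0, 0, 0.008]

```text
t: 8.72
eef_pos: [361.1, 310.5, 187.6]
tcp_rot: [-2.268, -0.001, -2.903]
ft_force: [3.2, -5.5, 3.5]
opening: 0.169
```

```bash
python3 chk.py
```

```text
disc centre off seat (rx,u,n): [0.95 3.43 0.27] tool err deg [-0.05 -0.25 -0.17] F(rx,u,n) [ 1.8  -2.45  6.62]
```

apply_moves:
  commands:
    - [0, 0, 0, 0, 0, 0.0015, 0.008]
    - [0, 0, 0, 0, 0, 0, 0.008]

```text
t: 8.88
eef_pos: [361.3, 309.5, 186.7]
tcp_rot: [-2.268, -0.001, -2.903]
ft_force: [2.2, -5.1, 5.4]
opening: 0.163
```

```bash
python3 chk.py
```

```text
disc centre off seat (rx,u,n): [0.93 2.03 0.26] tool err deg [-0.06 -0.26 -0.17] F(rx,u,n) [ 0.94 -0.72  7.61]
```

apply_moves:
  commands:
    - [0, 0, 0, 0, 0, 0.0015, 0.008]
    - [0, 0, 0, 0, 0, 0, 0.008]

```text
t: 9.05
eef_pos: [361.6, 308.4, 185.7]
tcp_rot: [-2.268, -0.001, -2.903]
ft_force: [2.2, -4.8, 5.6]
opening: 0.165
```

```bash
python3 chk.py
```

```text
disc centre off seat (rx,u,n): [0.92 0.56 0.26] tool err deg [-0.06 -0.25 -0.16] F(rx,u,n) [ 1.   -0.4   7.65]
```

apply_moves:
  commands:
    - [0, 0, 0, 0, 0, 0.0012, 0.008]
    - [0, 0, 0, 0, 0, 0, 0.008]

```text
t: 9.22
eef_pos: [361.6, 307.8, 185.3]
tcp_rot: [-2.268, 0.0, -2.903]
ft_force: [-1.5, 0.1, 11.2]
opening: 0.168
```

```bash
python3 chk.py
```

```text
disc centre off seat (rx,u,n): [ 0.93 -0.15  0.27] tool err deg [-0.05 -0.23 -0.2 ] F(rx,u,n) [-1.43  7.58  8.25]
```

apply_moves:
  commands:
    - [0, 0, 0, 0, 0, 0.0012, 0.008]
    - [0, 0, 0, 0, 0, 0, 0.008]

```text
t: 9.38
eef_pos: [361.7, 307.6, 185.2]
tcp_rot: [-2.268, 0.002, -2.902]
ft_force: [-6.9, 11.8, 21.7]
opening: 0.166
```

```bash
python3 chk.py
```

```text
disc centre off seat (rx,u,n): [ 1.23 -0.35  0.23] tool err deg [-0.03 -0.15 -0.24] F(rx,u,n) [-3.87 24.02  8.21]
```

apply_moves:
  commands:
    - [0, 0, 0, 0, 0, -0.0012, 0.008]
    - [0, 0, 0, 0, 0, 0, 0.02]
    - [0, 0, 0, 0, 0, 0, 0.035]
    - [0, 0, 0, 0, 0, 0, 0.04]
    - [0, 0, 0, 0, 0, 0, 0.04]

```text
t: 9.8
eef_pos: [361.7, 307.8, 184.5]
tcp_rot: [-2.27, -0.001, -2.903]
ft_force: [0.6, -0.9, 1.0]
opening: 0.361
```

apply_moves:
  commands:
    - [0, 0, 0, 0, 0, 0, 0.04]
    - [0, 0, 0, 0, 0, -0.01, 0.04]
    - [0, 0, 0, 0, 0, -0.03, 0.05]
    - [0, 0, 0, 0, 0, -0.03, 0.06]
    - [0, 0, 0, 0, 0, -0.03, 0.07]

```text
t: 10.22
eef_pos: [343.1, 383.5, 250.2]
tcp_rot: [-2.27, -0.002, -2.903]
ft_force: [0.6, -0.3, -0.4]
opening: 0.576
```

```bash
python3 st.py; python3 - <<'E'
from plan import *
# via: upright tool above the rest, then regrasp orientation
for sg in(1,-1):
    R=frame(-n,sg*rx); print("sg",sg)
    P=plan(seat+140*n+60*u,R,16)
E
```

```text
10.2167 [ 0.815  0.643  1.898 -0.735  1.271 -0.521] [343.143 383.461 250.216] [-2.27  -0.002 -2.903] [ 0.561 -0.333 -0.371] 0.5757409710388933
sg 1
x16 [-4.33, 4.32, 4.31] [-0.0198, -0.0226, -0.0012] |7.5 deg 30.1 mm
0 grasp [382.12 253.89 148.55] q [ 0.76  0.62  1.86 -0.65  1.27 -0.54] max dq*12 1.03 err 0.0
3 grasp [404.66 238.03 171.6 ] q [ 0.59  0.54  1.79 -0.4   1.27 -0.6 ] max dq*12 1.01 err 0.0
6 grasp [420.89 211.25 189.24] q [ 0.4   0.48  1.78 -0.14  1.25 -0.64] max dq*12 1.03 err 0.0
9 grasp [427.73 177.53 199.63] q [ 0.19  0.43  1.83  0.12  1.22 -0.7 ] max dq*12 1.06 err 0.0
12 grasp [423.56 141.92 202.04] q [-0.03  0.39  1.93  0.39  1.18 -0.79] max dq*12 1.09 err 0.0
15 grasp [408.4  109.73 196.95] q [-0.25  0.39  2.08  0.67  1.15 -0.93] max dq*12 1.1 err 0.0
sg -1
x16 [-4.32, -4.34, -4.35] [0.02, -0.0225, -0.0012] |7.5 deg 30.1 mm
0 grasp [367.53 250.4  148.52] q [ 0.81  0.58  1.96 -0.76  1.17 -0.59] max dq*12 1.25 err 0.0
3 grasp [354.43 225.94 171.5 ] q [ 0.74  0.37  2.15 -0.82  0.83 -0.86] max dq*12 1.4 err 0.0
6 grasp [352.05 194.58 189.08] q [ 0.51  0.2   2.28 -0.63  0.47 -1.47] max dq*12 3.37 err 0.0
9 grasp [361.29 161.31 199.38] q [ 0.18  0.13  2.31  0.14  0.41 -2.69] max dq*12 2.67 err 0.085
10 grasp [366.85 150.72 201.03] q [ 0.11  0.14  2.29  0.05  0.45 -2.69] max dq*12 1.05 err 0.223
11 grasp [373.55 140.69 201.78] q [ 0.05  0.16  2.27 -0.03  0.47 -2.69] max dq*12 0.97 err 0.356
12 grasp [381.28 131.42 201.65] q [ 0.    0.2   2.24 -0.11  0.48 -2.69] max dq*12 0.94 err 0.485
13 grasp [389.95 123.06 200.67] q [-0.04  0.24  2.21 -0.19  0.47 -2.69] max dq*12 0.96 err 0.609
14 grasp [399.41 115.77 198.88] q [-0.07  0.29  2.19 -0.28  0.44 -2.69] max dq*12 1.08 err 0.732
15 grasp [409.53 109.68 196.36] q [-0.09  0.34  2.16 -0.4   0.36 -2.69] max dq*12 1.43 err 0.857
```

```bash
python3 - <<'E'
from plan import *
R=frame(-n,rx)
P=plan(seat+140*n+60*u,R,17)
P=plan(seat+40*n,R,5,start=P)
P=plan(seat+4*n,R,3,start=P)
E
```

```text
x17 [-4.07, 4.06, 4.06] [-0.0187, -0.0212, -0.0012] |7.0 deg 28.3 mm
0 grasp [381.67 254.08 148.04] q [ 0.77  0.62  1.87 -0.65  1.27 -0.54] max dq*12 0.97 err 0.0
3 grasp [403.22 239.71 169.88] q [ 0.6   0.55  1.8  -0.42  1.27 -0.59] max dq*12 0.95 err 0.0
6 grasp [419.4  215.42 187.08] q [ 0.42  0.49  1.78 -0.18  1.25 -0.63] max dq*12 0.96 err 0.0
9 grasp [427.55 184.42 198.02] q [ 0.23  0.44  1.82  0.07  1.22 -0.68] max dq*12 0.99 err 0.0
12 grasp [426.09 150.8  201.93] q [ 0.03  0.4   1.9   0.32  1.18 -0.76] max dq*12 1.02 err 0.0
15 grasp [414.72 119.02 198.97] q [-0.18  0.39  2.03  0.58  1.15 -0.88] max dq*12 1.04 err 0.0
16 grasp [408.87 109.59 196.62] q [-0.25  0.39  2.08  0.67  1.15 -0.93] max dq*12 1.03 err 0.0
x5 [-0.0, 0.01, -0.0] [-0.012, 0.0001, 0.02] |0.0 deg 23.3 mm
0 grasp [408.08 113.16 173.6 ] q [-0.25  0.43  2.1   0.69  1.1  -0.97] max dq*12 0.63 err 0.0
3 grasp [405.68 123.89 104.55] q [-0.22  0.57  2.16  0.78  0.95 -1.11] max dq*12 0.61 err 0.0
4 grasp [404.88 127.48  81.53] q [-0.22  0.62  2.17  0.82  0.9  -1.16] max dq*12 0.65 err 0.0
x3 [-0.01, 0.01, -0.01] [-0.0, -0.0001, 0.0119] |0.0 deg 11.9 mm
0 grasp [402.95 134.9   72.43] q [-0.2   0.63  2.18  0.85  0.88 -1.19] max dq*12 0.35 err 0.0
2 grasp [399.1  149.76  54.23] q [-0.17  0.67  2.2   0.92  0.84 -1.24] max dq*12 0.39 err 0.0
```

apply_moves:
  commands:
    - [-4.07, 4.06, 4.06, -0.0187, -0.0212, -0.0012, 0.085]
    - [-4.07, 4.06, 4.06, -0.0187, -0.0212, -0.0012, 0.085]
    - [-4.07, 4.06, 4.06, -0.0187, -0.0212, -0.0012, 0.085]
    - [-4.07, 4.06, 4.06, -0.0187, -0.0212, -0.0012, 0.085]
    - [-4.07, 4.06, 4.06, -0.0187, -0.0212, -0.0012, 0.085]

```text
t: 10.63
eef_pos: [438.9, 312.0, 324.8]
tcp_rot: [-2.626, -0.047, 2.881]
ft_force: [-0.2, 0.5, -1.2]
opening: 0.882
```

apply_moves:
  commands:
    - [-4.07, 4.06, 4.06, -0.0187, -0.0212, -0.0012, 0.085]
    - [-4.07, 4.06, 4.06, -0.0187, -0.0212, -0.0012, 0.085]
    - [-4.07, 4.06, 4.06, -0.0187, -0.0212, -0.0012, 0.085]
    - [-4.07, 4.06, 4.06, -0.0187, -0.0212, -0.0012, 0.085]
    - [-4.07, 4.06, 4.06, -0.0187, -0.0212, -0.0012, 0.085]

```text
t: 11.05
eef_pos: [484.9, 184.5, 359.6]
tcp_rot: [-2.919, -0.251, 2.42]
ft_force: [0.0, -0.4, 0.1]
opening: 0.892
```

apply_moves:
  commands:
    - [-4.07, 4.06, 4.06, -0.0187, -0.0212, -0.0012, 0.085]
    - [-4.07, 4.06, 4.06, -0.0187, -0.0212, -0.0012, 0.085]
    - [-4.07, 4.06, 4.06, -0.0187, -0.0212, -0.0012, 0.085]
    - [-4.07, 4.06, 4.06, -0.0187, -0.0212, -0.0012, 0.085]
    - [-4.07, 4.06, 4.06, -0.0187, -0.0212, -0.0012, 0.085]

```text
t: 11.47
eef_pos: [463.1, 47.3, 345.4]
tcp_rot: [-3.109, -0.56, 1.992]
ft_force: [0.9, -0.1, -0.0]
opening: 0.892
```

apply_moves:
  commands:
    - [-4.07, 4.06, 4.06, -0.0187, -0.0212, -0.0012, 0.085]
    - [-4.07, 4.06, 4.06, -0.0187, -0.0212, -0.0012, 0.085]
    - [0, 0, 0, 0, 0, 0, 0.085]

```text
t: 11.72
eef_pos: [434.4, -0.3, 326.0]
tcp_rot: [-3.141, -0.702, 1.808]
ft_force: [0.6, 0.4, 0.0]
opening: 0.901
```

```bash
cat > seq.py <<'E'
from ov import *
snap(3)
M=Ro.from_euler("z",14,degrees=True)*Ro.from_euler("x",-50,degrees=True)
L=[disc((398.6+.9,152.2+.2,51),M.as_matrix(),y) for y in(-8,8)]
pair(panel("side","pics/raw_side3.png",195,125,275,225,5,L),panel("top","pics/raw_top3.png",180,225,250,300,5,L),"pics/g3.png")
E
python3 seq.py; python3 st.py; python3 - <<'E'
from plan import *
R=frame(-n,rx)
P=plan(seat+40*n+1*rx,R,5); plan(seat+4*n+1*rx,R,3,start=P)
E
```

```text
11.8167 [-0.256  0.394  2.077  0.665  1.148 -0.931] [436.233   1.577 327.145] [ 3.14  -0.696  1.816] [ 0.787 -1.07  -1.05 ] 0.8932312225336736
x5 [0.01, 0.03, 0.01] [-0.0117, 0.0002, 0.0201] |0.0 deg 23.3 mm
0 grasp [409.04 111.87 173.03] q [-0.25  0.43  2.1   0.69  1.1  -0.97] max dq*12 0.63 err 0.0
3 grasp [406.67 123.63 104.43] q [-0.22  0.57  2.16  0.78  0.95 -1.11] max dq*12 0.6 err 0.0
4 grasp [405.87 127.58  81.57] q [-0.22  0.62  2.17  0.82  0.9  -1.16] max dq*12 0.64 err 0.0
x3 [-0.0, -0.01, 0.0] [0.0, -0.0, 0.012] |0.0 deg 12.0 mm
0 grasp [404.   135.04  72.36] q [-0.2   0.64  2.18  0.85  0.88 -1.19] max dq*12 0.35 err 0.0
2 grasp [400.28 149.97  53.94] q [-0.17  0.67  2.2   0.91  0.84 -1.23] max dq*12 0.38 err 0.0
```

View pics/g3.png

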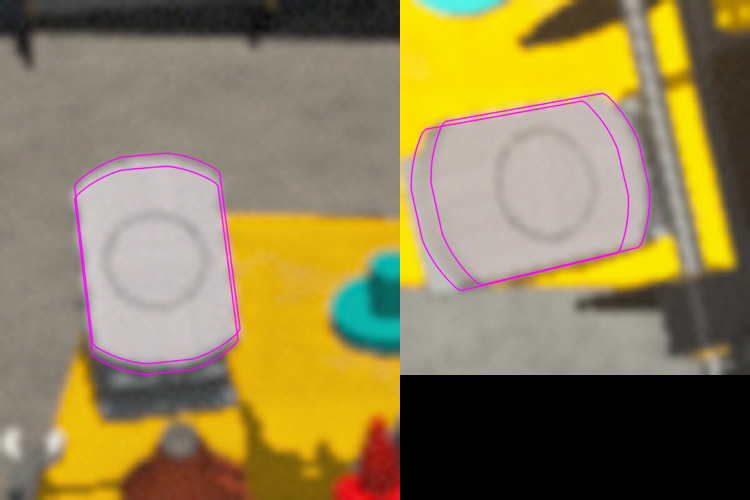

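apply_moves:
  commands:
    - [0, 0, 0, -0.0117, 0, 0.0201, 0.085]
    - [0, 0, 0, -0.0117, 0, 0.0201, 0.085]
    - [0, 0, 0, -0.0117, 0, 0.0201, 0.085]
    - [0, 0, 0, -0.0117, 0, 0.0201, 0.085]
    - [0, 0, 0, -0.0117, 0.001, 0.0201, 0.085]

```text
t: 12.23
eef_pos: [433.1, 22.7, 211.7]
tcp_rot: [3.138, -0.695, 1.822]
ft_force: [0.8, -0.1, 0.3]
opening: 0.894
```

apply_moves:
  commands:
    - [0, 0, 0, 0, 0, 0.009, 0.085]
    - [0, 0, 0, 0, 0, 0.009, 0.085]
    - [0, 0, 0, 0, 0, 0.009, 0.085]
    - [0, 0, 0, 0, 0, 0, 0.085]
    - [0, 0, 0, 0, 0, 0, 0.085]

```text
t: 12.65
eef_pos: [428.3, 38.5, 191.9]
tcp_rot: [3.14, -0.696, 1.818]
ft_force: [0.3, -0.3, 0.1]
opening: 0.894
```

```bash
cat > chk2.py <<'E'
from plan import *
p,R,q=cur(); g=p+R.apply([0,0,171]); s=env.state()
print("grasp off seat (rx,u,n):",(g-seat)@np.c_[rx,u,n],"tool err deg",np.degrees((R.inv()*frame(-n,rx)).as_rotvec()), "F(rx,u,n)",s["ft_force"]@np.c_[rx,u,n],"open mm",s["opening"]*95,s["t"])
E
python3 chk2.py
```

```text
grasp off seat (rx,u,n): [ 1.27  0.25 12.47] tool err deg [-0.01  0.11  0.13] F(rx,u,n) [ 0.17 -0.21  0.36] open mm 84.91602410314162 12.65
```

apply_moves:
  commands:
    - [0, 0, 0, 0, 0, 0, 0.056]
    - [0, 0, 0, 0, 0, 0, 0.056]
    - [0, 0, 0, 0, 0, 0, 0.056]
    - [0, 0, 0, 0, 0, 0, 0.056]
    - [0, 0, 0, 0, 0, 0, 0.056]

```text
t: 13.07
eef_pos: [428.4, 37.8, 191.8]
tcp_rot: [3.139, -0.696, 1.816]
ft_force: [1.0, -2.5, 4.6]
opening: 0.673
```

apply_moves:
  commands:
    - [0, 0, 0, 0, 0, 0, 0.056]
    - [0, 0, 0, 0, 0, 0, 0.056]
    - [0, 0, 0, 0, 0, 0, 0.056]

```text
t: 13.32
eef_pos: [428.4, 37.8, 191.8]
tcp_rot: [3.14, -0.696, 1.816]
ft_force: [1.2, -1.9, 7.1]
opening: 0.671
```

```bash
python3 chk2.py; python3 - <<'E'
from plan import *
p,R,q=cur(); g=p+R.apply([0,0,171])
P=plan(g+40*n,R,3)
# tool vertical, yaw options over the plate, high
pl=np.array([456.7,-206.8,0])
for yaw in(90,104):
    plan(pl+[0,0,27+60],Ro.from_euler("xyz",[180,0,yaw],degrees=True),10,start=P)
E
```

```text
grasp off seat (rx,u,n): [ 1.44 -0.38 12.85] tool err deg [0.07 0.1  0.05] F(rx,u,n) [0.71 2.88 6.82] open mm 63.77367356954363 13.3167
x3 [0.0, -0.0, 0.0] [-0.0, 0.0, -0.0133] |0.0 deg 13.3 mm
0 grasp [404.12 135.97  70.8 ] q [-0.2   0.64  2.18  0.86  0.87 -1.19] max dq*12 0.41 err 0.0
2 grasp [408.21 119.41  91.21] q [-0.23  0.6   2.16  0.79  0.93 -1.14] max dq*12 0.36 err 0.0
x10 [-0.48, -3.97, 1.35] [-0.0196, -0.0009, -0.0118] |4.2 deg 22.9 mm
0 grasp [416.34  88.49  80.4 ] q [-0.27  0.6   2.15  0.74  0.88 -1.11] max dq*12 0.72 err 0.0
3 grasp [436.62  -8.71  61.6 ] q [-0.38  0.59  2.11  0.53  0.75 -0.97] max dq*12 0.89 err 0.0
6 grasp [ 450.11 -108.83   63.82] q [-0.47  0.57  2.06  0.28  0.66 -0.78] max dq*12 1.05 err 0.0
9 grasp [ 456.25 -207.01   86.97] q [-0.56  0.53  2.    0.    0.61 -0.56] max dq*12 1.14 err 0.0
x10 [0.01, -3.99, 0.0] [-0.0193, -0.0032, -0.0117] |4.0 deg 22.8 mm
0 grasp [412.76  87.87  80.48] q [-0.27  0.6   2.15  0.73  0.88 -1.13] max dq*12 0.82 err 0.0
3 grasp [427.22 -10.04  61.86] q [-0.38  0.59  2.12  0.5   0.75 -1.05] max dq*12 0.93 err 0.0
6 grasp [ 442.09 -109.63   64.08] q [-0.48  0.57  2.07  0.26  0.66 -0.94] max dq*12 1.01 err 0.0
9 grasp [ 456.33 -206.64   87.04] q [-0.56  0.53  2.   -0.    0.61 -0.8 ] max dq*12 1.03 err 0.0
```

apply_moves:
  commands:
    - [0, 0, 0, 0, 0, -0.008, 0.056]
    - [0, 0, 0, 0, 0, -0.016, 0.056]
    - [0, 0, 0, 0, 0, -0.016, 0.056]
    - [0, 0, 0, 0.0193, 0, -0.023, 0.056]
    - [0, 0, 0, 0.0193, 0, -0.023, 0.056]

```text
t: 13.73
eef_pos: [434.2, 12.3, 282.7]
tcp_rot: [-3.139, -0.696, 1.813]
ft_force: [1.3, 0.5, -4.8]
opening: 0.674
```

apply_moves:
  commands:
    - [0, 0, 0, 0.0193, 0, -0.023, 0.056]
    - [0, 0, 0, 0, 0, 0, 0.056]

```text
t: 13.9
eef_pos: [434.4, 12.9, 316.3]
tcp_rot: [3.134, -0.693, 1.82]
ft_force: [-0.1, 0.0, -4.2]
opening: 0.672
```

```bash
python3 chk2.py; python3 - <<'E'
from plan import *
pl=np.array([456.7,-206.8,0])
plan(pl+[0,0,110],Ro.from_euler("xyz",[180,0,104],degrees=True),13)
E
```

```text
grasp off seat (rx,u,n): [  1.69  59.46 124.74] tool err deg [0.24 0.3  0.21] F(rx,u,n) [-0.09 -2.68 -3.28] open mm 63.847717986809535 13.9
x13 [0.02, -3.05, 0.01] [-0.017, -0.0024, -0.0037] |3.1 deg 17.6 mm
0 grasp [411.78  96.51 171.12] q [-0.26  0.42  2.1   0.64  1.07 -0.95] max dq*12 0.56 err 0.0
3 grasp [422.14  25.2  137.64] q [-0.34  0.45  2.09  0.5   0.94 -0.95] max dq*12 0.59 err 0.0
6 grasp [433.5 -50.4 116. ] q [-0.42  0.47  2.07  0.35  0.83 -0.92] max dq*12 0.63 err 0.0
9 grasp [ 445.39 -128.4   106.73] q [-0.49  0.49  2.03  0.18  0.74 -0.87] max dq*12 0.68 err 0.0
12 grasp [ 457.34 -206.88  110.09] q [-0.56  0.49  1.98  0.    0.66 -0.8 ] max dq*12 0.72 err 0.0
```

apply_moves:
  commands:
    - [0, -3.05, 0, -0.017, -0.0024, -0.0037, 0.056]
    - [0, -3.05, 0, -0.017, -0.0024, -0.0037, 0.056]
    - [0, -3.05, 0, -0.017, -0.0024, -0.0037, 0.056]
    - [0, -3.05, 0, -0.017, -0.0024, -0.0037, 0.056]
    - [0, -3.05, 0, -0.017, -0.0024, -0.0037, 0.056]

```text
t: 14.32
eef_pos: [441.9, -68.9, 279.3]
tcp_rot: [-3.141, -0.428, 1.816]
ft_force: [-0.5, -0.2, -4.4]
opening: 0.672
```

apply_moves:
  commands:
    - [0, -3.05, 0, -0.017, -0.0024, -0.0037, 0.056]
    - [0, -3.05, 0, -0.017, -0.0024, -0.0037, 0.056]
    - [0, -3.05, 0, -0.017, -0.0024, -0.0037, 0.056]
    - [0, -3.05, 0, -0.017, -0.0024, -0.0037, 0.056]
    - [0, -3.05, 0, -0.017, -0.0024, -0.0037, 0.056]

```text
t: 14.73
eef_pos: [451.1, -155.5, 269.8]
tcp_rot: [-3.14, -0.162, 1.816]
ft_force: [1.2, -0.5, -4.5]
opening: 0.67
```

apply_moves:
  commands:
    - [0, -3.05, 0, -0.017, -0.0024, -0.0037, 0.056]
    - [0, -3.05, 0, -0.017, -0.0024, -0.0037, 0.056]
    - [0, -3.05, 0, -0.017, -0.0024, -0.0037, 0.056]
    - [0, 0, 0, 0, 0, 0, 0.056]
    - [0, 0, 0, 0, 0, 0, 0.056]

```text
t: 15.15
eef_pos: [456.6, -207.1, 275.5]
tcp_rot: [-3.141, -0.006, 1.814]
ft_force: [-0.6, 0.4, -5.6]
opening: 0.673
```

```bash
cat > to.py <<'E'
import sys
from plan import *
# to.py x y zgrasp yaw k : rows from here to a vertical pose
x,y,z,yaw,k=map(float,sys.argv[1:6]); s=env.state()
p,R,q=cur(); print("t",round(s["t"],2),"grasp",p+R.apply([0,0,171]),"rpy",np.degrees(s["tcp_rot"]),"F",s["ft_force"],"open",s["opening"]*95)
plan((x,y,z),Ro.from_euler("xyz",[180,0,yaw],degrees=True),int(k))
E
python3 to.py 456.7 -206.8 50 104 3
```

```text
t 15.15 grasp [ 456.25 -206.23  104.47] rpy [-179.96   -0.32  103.96] F [-0.62  0.42 -5.63] open 63.90047825518634
x3 [-0.01, -0.11, -0.01] [0.0, 0.0001, 0.0182] |0.1 deg 18.2 mm
0 grasp [ 456.42 -206.42   86.27] q [-0.56  0.53  2.    0.    0.61 -0.8 ] max dq*12 0.55 err 0.0
2 grasp [ 456.79 -206.89   49.87] q [-0.56  0.6   2.02 -0.    0.52 -0.8 ] max dq*12 0.54 err 0.0
```

apply_moves:
  commands:
    - [0, -0.1, 0, 0, 0.0001, 0.0182, 0.056]
    - [0, -0.1, 0, 0, 0.0001, 0.0182, 0.056]
    - [0, -0.1, 0, 0, 0.0001, 0.0182, 0.056]
    - [0, 0, 0, 0, 0, 0.009, 0.056]
    - [0, 0, 0, 0, 0, 0, 0.056]

```text
t: 15.57
eef_pos: [456.8, -205.8, 210.7]
tcp_rot: [-3.139, -0.003, 1.816]
ft_force: [-0.2, 0.1, -4.5]
opening: 0.671
```

```bash
python3 to.py 456.7 -206.8 35 104 2
```

```text
t 15.57 grasp [ 456.33 -205.45   39.75] rpy [-179.86   -0.15  104.04] F [-0.16  0.07 -4.51] open 63.729889557134754
x2 [-0.07, -0.07, 0.02] [-0.0005, -0.0002, 0.0024] |0.1 deg 2.5 mm
0 grasp [ 456.5  -206.13   37.35] q [-0.56  0.62  2.03  0.    0.49 -0.8 ] max dq*12 0.09 err 0.0
1 grasp [ 456.68 -206.81   34.95] q [-0.56  0.63  2.03  0.    0.48 -0.8 ] max dq*12 0.09 err 0.0
```

apply_moves:
  commands:
    - [-0.07, -0.07, 0, -0.0006, 0.0002, 0.002, 0.056]
    - [-0.07, -0.07, 0, -0.0006, 0.0002, 0.001, 0.056]
    - [0, 0, 0, 0, 0, 0, 0.056]

```text
t: 15.82
eef_pos: [458.2, -207.5, 210.3]
tcp_rot: [3.138, 0.004, 1.816]
ft_force: [-0.4, 0.6, -4.5]
opening: 0.67
```

apply_moves:
  commands:
    - [0, 0, 0, 0, 0, 0.001, 0.056]
    - [0, 0, 0, 0, 0, 0, 0.056]

```text
t: 15.98
eef_pos: [458.1, -207.5, 209.1]
tcp_rot: [3.138, 0.004, 1.816]
ft_force: [-0.1, -0.3, -4.7]
opening: 0.67
```

apply_moves:
  commands:
    - [0, 0, 0, 0, 0, 0.0008, 0.056]
    - [0, 0, 0, 0, 0, 0, 0.056]

```text
t: 16.15
eef_pos: [458.0, -207.4, 208.1]
tcp_rot: [3.138, 0.004, 1.816]
ft_force: [-0.4, 0.7, -4.9]
opening: 0.672
```

```bash
python3 to.py 456.7 -206.8 35 104 2
```

```text
t 16.15 grasp [ 458.69 -207.91   37.05] rpy [179.81   0.21 104.02] F [-0.43  0.72 -4.86] open 63.833700046960104
x2 [0.09, 0.1, 0.01] [0.0005, -0.0006, 0.001] |0.1 deg 1.3 mm
0 grasp [ 457.66 -207.35   36.05] q [-0.56  0.63  2.03 -0.    0.48 -0.8 ] max dq*12 0.02 err 0.0
1 grasp [ 456.62 -206.78   35.05] q [-0.56  0.63  2.03 -0.    0.48 -0.8 ] max dq*12 0.02 err 0.0
```

apply_moves:
  commands:
    - [0.09, 0.1, 0, 0.0005, -0.0006, 0.0005, 0.056]
    - [0.09, 0.1, 0, 0.0005, -0.0006, 0.0005, 0.056]
    - [0, 0, 0, 0, 0, 0, 0.056]
    - [0, 0, 0, 0, 0, 0, 0.056]

```text
t: 16.48
eef_pos: [456.6, -206.8, 206.9]
tcp_rot: [-3.141, -0.0, 1.816]
ft_force: [0.2, -0.5, -4.4]
opening: 0.67
```

```bash
python3 to.py 456.7 -206.8 35 104 1
```

```text
t 16.48 grasp [ 456.54 -206.74   35.86] rpy [-179.99   -0.01  104.02] F [ 0.24 -0.45 -4.4 ] open 63.62748198409812
x1 [-0.01, -0.01, 0.02] [-0.0001, 0.0001, 0.0009] |0.0 deg 0.9 mm
0 grasp [ 456.7  -206.84   34.96] q [-0.56  0.63  2.03 -0.    0.48 -0.8 ] max dq*12 0.02 err 0.0
```

apply_moves:
  commands:
    - [0, 0, 0, 0, 0, 0.0007, 0.056]
    - [0, 0, 0, 0, 0, 0, 0.056]

```text
t: 16.65
eef_pos: [456.6, -206.8, 206.2]
tcp_rot: [3.142, 0.0, 1.816]
ft_force: [0.3, 0.3, -2.9]
opening: 0.669
```

apply_moves:
  commands:
    - [0, 0, 0, 0, 0, 0.0007, 0.056]
    - [0, 0, 0, 0, 0, 0, 0.056]

```text
t: 16.82
eef_pos: [456.6, -206.8, 206.1]
tcp_rot: [3.141, 0.0, 1.816]
ft_force: [-2.2, 1.2, 5.0]
opening: 0.669
```

```bash
python3 to.py 456.7 -206.8 35 104 1
```

```text
t 16.82 grasp [ 456.65 -206.81   35.05] rpy [179.98   0.02 104.02] F [-2.17  1.17  4.98] open 63.547505800909164
x1 [0.02, 0.02, 0.02] [-0.0001, 0.0001, 0.0001] |0.0 deg 0.2 mm
0 grasp [ 456.7  -206.84   34.95] q [-0.56  0.63  2.03 -0.    0.48 -0.8 ] max dq*12 0.01 err 0.0
```

apply_moves:
  commands:
    - [0, 0, 0, 0, 0, 0, 0.066]
    - [0, 0, 0, 0, 0, 0, 0.078]
    - [0, 0, 0, 0, 0, 0, 0.085]
    - [0, 0, 0, 0, 0, 0, 0.085]
    - [0, 0, 0, 0, 0, -0.01, 0.085]

```text
t: 17.23
eef_pos: [456.4, -206.7, 214.6]
tcp_rot: [-3.14, -0.002, 1.815]
ft_force: [0.2, 0.2, -1.7]
opening: 0.879
```

apply_moves:
  commands:
    - [0, 0, 0, 0, 0, -0.03, 0.085]
    - [0, 0, 0, 0, 0, -0.035, 0.085]
    - [0, 0, 0, 0, 0, -0.035, 0.085]
    - [0, 0, 0, 0, 0, -0.01, 0.085]

```text
t: 17.57
eef_pos: [456.8, -206.9, 330.5]
tcp_rot: [3.137, 0.004, 1.816]
ft_force: [0.2, 1.0, 0.6]
opening: 0.895
```

```bash
python3 to.py 613.6 63 110 104 9
```

```text
t 17.57 grasp [ 457.73 -207.41  159.49] rpy [179.76   0.25 104.03] F [0.21 1.02 0.61] open 84.9778399391864
x9 [0.03, 0.03, 0.0] [0.0249, 0.0241, 0.0055] |0.0 deg 35.1 mm
0 grasp [ 475.   -177.37  153.98] q [-0.49  0.43  1.94 -0.    0.77 -0.73] max dq*12 0.84 err 0.0
3 grasp [526.78 -87.22 137.46] q [-0.29  0.49  1.89 -0.    0.77 -0.53] max dq*12 0.78 err 0.0
6 grasp [578.52   2.95 120.95] q [-0.11  0.56  1.79 -0.    0.79 -0.35] max dq*12 0.68 err 0.0
8 grasp [613.    63.08 109.94] q [-0.    0.62  1.7   0.    0.82 -0.25] max dq*12 0.61 err 0.0
```

apply_moves:
  commands:
    - [0.03, 0.03, 0, 0.0249, 0.0241, 0.0055, 0.085]
    - [0.03, 0.03, 0, 0.0249, 0.0241, 0.0055, 0.085]
    - [0.03, 0.03, 0, 0.0249, 0.0241, 0.0055, 0.085]
    - [0.03, 0.03, 0, 0.0249, 0.0241, 0.0055, 0.085]
    - [0.03, 0.03, 0, 0.0249, 0.0241, 0.0055, 0.085]

```text
t: 17.98
eef_pos: [543.8, -55.2, 298.2]
tcp_rot: [-3.139, -0.003, 1.815]
ft_force: [0.8, -0.1, 0.3]
opening: 0.891
```

apply_moves:
  commands:
    - [0, 0, 0, 0.0249, 0.0241, 0.0055, 0.085]
    - [0, 0, 0, 0.0249, 0.0241, 0.0055, 0.085]
    - [0, 0, 0, 0.0249, 0.0241, 0.0055, 0.085]
    - [0, 0, 0, 0.0249, 0.0241, 0.0055, 0.085]
    - [0, 0, 0, 0, 0, 0, 0.085]

```text
t: 18.4
eef_pos: [614.3, 67.7, 275.3]
tcp_rot: [-3.14, -0.003, 1.819]
ft_force: [-0.4, -0.3, -0.3]
opening: 0.895
```

```bash
cat > snp.py <<'E'
from ov import *
snap(4)
Rd=Ro.from_euler("z",14,degrees=True).as_matrix()@np.array([[1,0,0],[0,0,-1],[0,1,0]])
L=[circ((456.7,-206.8,14),60),disc((456.7,-206.8,22),Rd,-8)]
a=panel("top","pics/raw_top4.png",345,200,420,275,5,L);b=panel("top","pics/raw_top4.png",345,200,420,275,5,[])
pair(a,b,"pics/g4.png")
E
python3 snp.py; python3 to.py 613.6 63 50 104 3
```

```text
t 18.5 grasp [611.93  64.68 104.7 ] rpy [-179.8    -0.16  104.15] F [ 0.55 -0.03  0.08] open 85.2665858284937
x3 [-0.07, -0.05, 0.05] [-0.0006, 0.0002, 0.0182] |0.1 deg 18.2 mm
0 grasp [612.43  64.09  86.5 ] q [-0.    0.65  1.71  0.    0.78 -0.25] max dq*12 0.45 err 0.0
2 grasp [613.52  62.87  50.1 ] q [-0.01  0.7   1.73  0.    0.7  -0.25] max dq*12 0.44 err 0.0
```

View pics/g4.png

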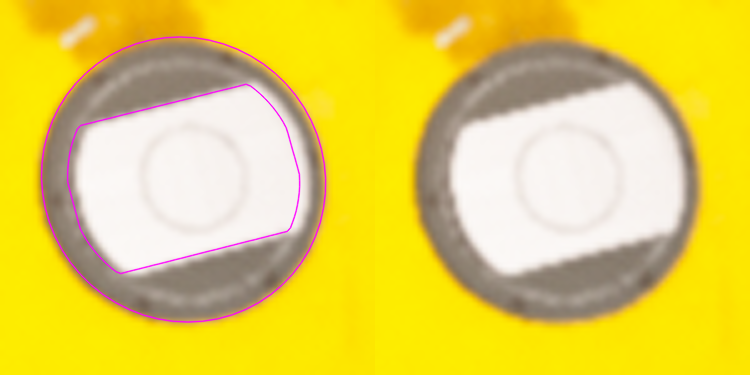

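```bash
python3 - <<'E'
from fit import *
im=cv2.imread("pics/raw_top4.png"); b=(345,200,420,275)
g=cv2.cvtColor(im,cv2.COLOR_BGR2HSV)[b[1]:b[3],b[0]:b[2]].astype(float)
w=np.clip((g[...,2]-150)/(235-150),0,1)*np.clip((120-g[...,1])/80,0,1)
print(w.sum())
def f(v):
    Rd=Ro.from_euler("z",v[2],degrees=True).as_matrix()@np.array([[1,0,0],[0,0,-1],[0,1,0]])
    return np.abs(sil("top",[disc((v[0],v[1],22),Rd,-8)],*b)-w).sum()
x0=np.array([456.7,-206.8,14.])
r=minimize(f,x0,method="Nelder-Mead",options=dict(initial_simplex=[x0,x0+[4,0,0],x0+[0,-4,0],x0+[0,0,3]])); print(r.x.round(2),r.fun,f(x0))
M=((g[...,1]<140)|(g[...,2]<110)).astype(float)
h=lambda c:np.abs(sil("top",[circ((c[0],c[1],14),60),circ((c[0],c[1],0),60)],*b)-M).sum()
r=minimize(h,x0[:2],method="Nelder-Mead",options=dict(initial_simplex=[x0[:2],x0[:2]+[4,0],x0[:2]+[0,4]]));print("plate",r.x,r.fun)
E
```

```text
1384.1523529411766
[ 456.58 -210.49   14.42] 75.8856862745098 167.49892156862745
plate [ 456.02924652 -207.91433792] 172.50588235294117
```

The wide disc sits about 3 mm off the plate centre toward -y: the fit gives the disc at (456.6,-210.5) and the plate at (456.4,-207.5). I'll go back and mend it before stacking.

apply_moves:
  commands:
    - [0, 0, 0, -0.0249, -0.0241, -0.0055, 0.085]
    - [0, 0, 0, -0.0249, -0.0241, -0.0055, 0.085]
    - [0, 0, 0, -0.0249, -0.0241, -0.0055, 0.085]
    - [0, 0, 0, -0.0249, -0.0241, -0.0055, 0.085]
    - [0, 0, 0, -0.0249, -0.0241, -0.0055, 0.085]

```text
t: 18.92
eef_pos: [524.2, -88.8, 304.2]
tcp_rot: [-3.139, -0.003, 1.815]
ft_force: [0.8, 0.4, 0.2]
opening: 0.895
```

apply_moves:
  commands:
    - [0, 0, 0, -0.0249, -0.0241, -0.0055, 0.085]
    - [0, 0, 0, -0.0249, -0.0241, -0.0055, 0.085]
    - [0, 0, 0, -0.0249, -0.0241, -0.0055, 0.085]
    - [0, 0, 0, -0.0249, -0.0241, 0.03, 0.085]
    - [0, 0, 0, 0, 0, 0.02, 0.085]

```text
t: 19.33
eef_pos: [455.1, -208.1, 273.3]
tcp_rot: [-3.141, -0.0, 1.811]
ft_force: [0.8, 0.5, -0.6]
opening: 0.894
```

apply_moves:
  commands:
    - [0, 0, 0, 0, 0, 0, 0.085]
    - [0, 0, 0, 0, 0, 0, 0.085]

```text
t: 19.5
eef_pos: [457.4, -204.6, 272.8]
tcp_rot: [-3.138, -0.004, 1.814]
ft_force: [-0.1, 0.2, 0.2]
opening: 0.891
```

```bash
python3 to.py 456.6 -207 36 104.2 4
```

```text
t 19.5 grasp [ 456.62 -204.08  101.85] rpy [-179.78   -0.22  103.92] F [-0.15  0.23  0.25] open 84.67100468375695
x4 [-0.05, -0.06, -0.07] [-0.0006, -0.0003, 0.0165] |0.1 deg 16.5 mm
0 grasp [ 456.58 -204.82   85.34] q [-0.55  0.54  2.   -0.    0.61 -0.8 ] max dq*12 0.5 err 0.0
3 grasp [ 456.59 -207.14   35.84] q [-0.56  0.63  2.03 -0.    0.48 -0.8 ] max dq*12 0.48 err 0.0
```

apply_moves:
  commands:
    - [-0.05, -0.06, -0.07, -0.0006, -0.0003, 0.0165, 0.085]
    - [-0.05, -0.06, -0.07, -0.0006, -0.0003, 0.0165, 0.085]
    - [-0.05, -0.06, -0.07, -0.0006, -0.0003, 0.0165, 0.085]
    - [-0.05, -0.06, -0.07, -0.0006, -0.0003, 0.0145, 0.085]
    - [0, 0, 0, 0, 0, 0, 0.085]

```text
t: 19.92
eef_pos: [457.6, -205.9, 208.0]
tcp_rot: [-3.141, 0.0, 1.822]
ft_force: [-0.6, 1.0, 0.2]
opening: 0.897
```

apply_moves:
  commands:
    - [0, 0, 0, 0, 0, 0, 0.085]

```text
t: 20.0
eef_pos: [457.8, -206.1, 209.5]
tcp_rot: [3.141, 0.001, 1.821]
ft_force: [0.1, -0.3, -0.6]
opening: 0.892
```

```bash
python3 to.py 456.6 -207.2 36 104.2 1
```

```text
t 20.0 grasp [ 457.99 -206.35   38.51] rpy [179.96   0.08 104.35] F [ 0.07 -0.27 -0.58] open 84.76961194879634
x1 [0.04, 0.08, 0.15] [-0.0007, -0.0014, 0.0025] |0.2 deg 2.9 mm
0 grasp [ 456.64 -207.18   36.01] q [-0.56  0.63  2.03  0.    0.49 -0.81] max dq*12 0.06 err 0.0
```

apply_moves:
  commands:
    - [0, 0, 0.15, -0.0007, -0.0014, 0.0025, 0.085]
    - [0, 0, 0, 0, 0, 0, 0.056]
    - [0, 0, 0, 0, 0, 0, 0.056]
    - [0, 0, 0, 0, 0, 0, 0.056]
    - [0, 0, 0, 0, 0, 0, 0.056]

```text
t: 20.42
eef_pos: [456.3, -207.6, 206.7]
tcp_rot: [3.14, 0.002, 1.818]
ft_force: [-2.8, -0.1, 4.2]
opening: 0.672
```

apply_moves:
  commands:
    - [0, 0, 0, 0, 0, 0, 0.056]
    - [0, 0, 0, 0, 0, 0, 0.056]
    - [0, 0, 0, 0, 0, 0, 0.056]

```text
t: 20.67
eef_pos: [456.3, -207.6, 206.7]
tcp_rot: [3.14, 0.002, 1.818]
ft_force: [-0.7, 1.1, 7.1]
opening: 0.669
```

```bash
python3 to.py 456.6 -207.2 36 104.2 1
```

```text
t 20.67 grasp [ 456.6  -207.89   35.66] rpy [179.92   0.12 104.15] F [-0.67  1.14  7.14] open 63.598974952298214
x1 [0.08, 0.12, -0.05] [0.0003, 0.0004, -0.0003] |0.2 deg 0.6 mm
0 grasp [ 456.59 -207.21   35.96] q [-0.56  0.63  2.03 -0.    0.49 -0.81] max dq*12 0.05 err 0.0
```

apply_moves:
  commands:
    - [0, 0, 0, 0, 0, -0.003, 0.056]
    - [0, 0, 0, 0.0031, 0, 0, 0.056]
    - [0, 0, 0, 0, 0, 0, 0.056]
    - [0, 0, 0, 0, 0, 0, 0.056]

```text
t: 21.0
eef_pos: [455.3, -204.3, 209.0]
tcp_rot: [3.141, 0.001, 1.818]
ft_force: [0.3, -0.1, -3.6]
opening: 0.671
```

```bash
python3 to.py 456.1 -204.6 36 104.2 1
```

```text
t 21.0 grasp [ 455.4  -204.48   38.01] rpy [179.98   0.06 104.16] F [ 0.35 -0.07 -3.64] open 63.72935686426163
x1 [0.02, 0.06, -0.04] [-0.0005, 0.0007, 0.002] |0.1 deg 2.2 mm
0 grasp [ 456.1  -204.64   36.01] q [-0.55  0.62  2.03  0.    0.48 -0.8 ] max dq*12 0.05 err 0.0
```

apply_moves:
  commands:
    - [0, 0.06, 0, -0.0003, 0.0005, 0.0017, 0.056]
    - [0, 0, 0, 0, 0, 0, 0.056]
    - [0, 0, 0, 0, 0, 0, 0.056]

```text
t: 21.25
eef_pos: [456.0, -204.8, 207.3]
tcp_rot: [3.141, 0.0, 1.818]
ft_force: [-0.0, 0.8, -5.1]
opening: 0.671
```

apply_moves:
  commands:
    - [0, 0, 0, 0, 0, 0.0006, 0.056]
    - [0, 0, 0, 0, 0, 0, 0.056]

```text
t: 21.42
eef_pos: [456.0, -204.8, 206.8]
tcp_rot: [3.141, 0.0, 1.818]
ft_force: [-0.9, -0.4, -4.7]
opening: 0.671
```

```bash
python3 to.py 456.1 -204.6 36 104.2 1
```

```text
t 21.42 grasp [ 456.14 -204.78   35.8 ] rpy [179.96   0.02 104.15] F [-0.86 -0.36 -4.74] open 63.78262867890287
x1 [0.04, 0.02, -0.05] [0.0001, 0.0001, -0.0002] |0.1 deg 0.2 mm
0 grasp [ 456.08 -204.63   36.  ] q [-0.55  0.62  2.03  0.    0.48 -0.8 ] max dq*12 0.02 err 0.0
```

apply_moves:
  commands:
    - [0, 0, 0, 0, 0, 0.0006, 0.056]
    - [0, 0, 0, 0, 0, 0, 0.056]

```text
t: 21.58
eef_pos: [456.0, -204.7, 206.7]
tcp_rot: [3.141, 0.001, 1.818]
ft_force: [-1.5, 0.5, 2.5]
opening: 0.67
```

apply_moves:
  commands:
    - [0, 0, 0, 0, 0, 0.0003, 0.056]
    - [0, 0, 0, 0, 0, 0, 0.056]

```text
t: 21.75
eef_pos: [455.9, -204.7, 206.7]
tcp_rot: [3.14, 0.001, 1.818]
ft_force: [-2.9, 1.2, 8.7]
opening: 0.671
```

Seated. I'll release it and go to the plain disc.

apply_moves:
  commands:
    - [0, 0, 0, 0, 0, 0, 0.066]
    - [0, 0, 0, 0, 0, 0, 0.078]
    - [0, 0, 0, 0, 0, 0, 0.085]
    - [0, 0, 0, 0, 0, 0, 0.085]
    - [0, 0, 0, 0, 0, -0.01, 0.085]

```text
t: 22.17
eef_pos: [455.8, -204.7, 215.1]
tcp_rot: [-3.141, -0.001, 1.818]
ft_force: [-1.1, 0.4, -0.4]
opening: 0.88
```

apply_moves:
  commands:
    - [0, 0, 0, 0, 0, -0.03, 0.085]
    - [0, 0, 0, 0, 0, -0.035, 0.085]
    - [0, 0, 0, 0, 0, -0.035, 0.085]
    - [0.03, 0, 0, 0.0249, 0.0241, 0, 0.085]
    - [0.03, 0, 0, 0.0249, 0.0241, 0.0055, 0.085]

```text
t: 22.58
eef_pos: [490.7, -144.9, 314.1]
tcp_rot: [3.137, 0.004, 1.814]
ft_force: [0.1, -1.1, -0.1]
opening: 0.895
```

apply_moves:
  commands:
    - [0, 0, 0, 0.0249, 0.0241, 0.0055, 0.085]
    - [0, 0, 0, 0.0249, 0.0241, 0.0055, 0.085]
    - [0, 0, 0, 0.0249, 0.0241, 0.0055, 0.085]
    - [0, 0, 0, 0.0249, 0.0241, 0.0055, 0.085]
    - [0, 0, 0, 0.0249, 0.0241, 0.0055, 0.085]

```text
t: 23.0
eef_pos: [577.4, 7.3, 283.5]
tcp_rot: [3.141, 0.001, 1.818]
ft_force: [0.2, -0.2, -0.1]
opening: 0.893
```

apply_moves:
  commands:
    - [0, 0, 0, 0.0249, 0.0241, 0.0055, 0.085]
    - [0, 0, 0, 0.0249, 0.0241, 0, 0.085]
    - [0, 0, 0, 0, 0, 0, 0.085]
    - [0, 0, 0, 0, 0, 0, 0.085]

```text
t: 23.33
eef_pos: [611.6, 67.2, 277.7]
tcp_rot: [-3.141, 0.0, 1.82]
ft_force: [-0.4, -0.1, -0.3]
opening: 0.899
```

```bash
cat > wfit.py <<'E'
from fit import *
snap(5)
im=cv2.imread("pics/raw_top5.png"); b=(345,200,420,275)
g=cv2.cvtColor(im,cv2.COLOR_BGR2HSV)[b[1]:b[3],b[0]:b[2]].astype(float)
w=np.clip((g[...,2]-150)/(235-150),0,1)*np.clip((120-g[...,1])/80,0,1)
def f(v):
    Rd=Ro.from_euler("z",v[2],degrees=True).as_matrix()@np.array([[1,0,0],[0,0,-1],[0,1,0]])
    return np.abs(sil("top",[disc((v[0],v[1],22),Rd,-8)],*b)-w).sum()
x0=np.array([456.7,-206.8,14.])
r=minimize(f,x0,method="Nelder-Mead",options=dict(initial_simplex=[x0,x0+[4,0,0],x0+[0,-4,0],x0+[0,0,3]])); print("wide",r.x.round(2),r.fun)
print("plain",fitc([("top","pics/raw_top5.png",(236,144,272,180))],[(31,20),(31,0)],(614,62)))
E
python3 wfit.py; python3 to.py 613.6 63 22 104 5
```

```text
wide [ 456.12 -208.09   14.02] 79.01078431372548
plain (array([614. ,  61.9]), np.float64(576.8))
t 23.43 grasp [610.98  65.2  106.73] rpy [-179.97    0.03  104.16] F [-0.52 -0.48 -0.39] open 85.02511327148152
x5 [-0.01, 0.01, 0.03] [-0.0006, 0.0004, 0.0169] |0.0 deg 16.9 mm
0 grasp [611.53  64.74  89.83] q [-0.    0.65  1.72 -0.    0.78 -0.25] max dq*12 0.4 err 0.0
3 grasp [613.18  63.39  39.13] q [-0.    0.72  1.74  0.    0.68 -0.25] max dq*12 0.38 err 0.0
4 grasp [613.74  62.94  22.23] q [-0.    0.75  1.74  0.    0.65 -0.25] max dq*12 0.37 err 0.0
```

apply_moves:
  commands:
    - [0, 0, 0, -0.0006, 0.0004, 0.0169, 0.085]
    - [0, 0, 0, -0.0006, 0.0004, 0.0169, 0.085]
    - [0, 0, 0, -0.0006, 0.0004, 0.0169, 0.085]
    - [0, 0, 0, -0.0006, 0.0004, 0.0169, 0.085]
    - [0, 0, 0, -0.0006, 0.0004, 0.013, 0.085]

```text
t: 23.85
eef_pos: [613.7, 61.8, 196.1]
tcp_rot: [-3.141, 0.0, 1.816]
ft_force: [-0.8, -0.1, -0.1]
opening: 0.89
```

apply_moves:
  commands:
    - [0, 0, 0, 0, 0, 0, 0.085]
    - [0, 0, 0, 0, 0, 0, 0.085]
    - [0, 0, 0, 0, 0, 0, 0.085]

```text
t: 24.1
eef_pos: [614.2, 62.7, 197.7]
tcp_rot: [3.141, 0.001, 1.817]
ft_force: [0.7, 0.3, 0.3]
opening: 0.889
```

```bash
python3 to.py 613.6 63 22 104 1
```

```text
t 24.1 grasp [614.38  62.64  26.71] rpy [179.96   0.04 104.12] F [0.66 0.32 0.29] open 84.49081423753944
x1 [0.04, 0.04, 0.12] [0.0004, -0.0006, 0.0047] |0.1 deg 4.8 mm
0 grasp [613.56  62.96  22.01] q [-0.    0.75  1.74 -0.    0.65 -0.25] max dq*12 0.11 err 0.0
```

apply_moves:
  commands:
    - [0, 0, 0.1, 0.0004, -0.0006, 0.0045, 0.085]
    - [0, 0, 0, 0, 0, 0, 0.056]
    - [0, 0, 0, 0, 0, 0, 0.056]
    - [0, 0, 0, 0, 0, 0, 0.054]
    - [0, 0, 0, 0, 0, 0, 0.054]

```text
t: 24.52
eef_pos: [613.5, 63.5, 192.5]
tcp_rot: [3.141, 0.001, 1.816]
ft_force: [0.5, -0.1, 0.6]
opening: 0.669
```

apply_moves:
  commands:
    - [0, 0, 0, 0, 0, 0, 0.054]
    - [0, 0, 0, 0, 0, 0, 0.054]
    - [0, 0, 0, 0, 0, 0, 0.054]

```text
t: 24.77
eef_pos: [613.6, 63.4, 192.5]
tcp_rot: [3.141, 0.001, 1.816]
ft_force: [0.5, 0.9, 2.5]
opening: 0.636
```

```bash
python3 to.py 613.6 63 22 104 1
```

```text
t 24.77 grasp [613.66  63.35  21.53] rpy [179.97   0.04 104.06] F [0.54 0.93 2.45] open 60.4305250136633
x1 [0.03, 0.04, 0.06] [-0.0004, -0.0001, -0.0005] |0.1 deg 0.6 mm
0 grasp [613.54  63.03  22.03] q [-0.    0.75  1.74  0.    0.65 -0.25] max dq*12 0.02 err 0.0
```

apply_moves:
  commands:
    - [0, 0, 0, 0, 0, -0.012, 0.054]
    - [0, 0, 0, 0, 0, -0.03, 0.054]
    - [0, 0, 0, 0, 0, -0.035, 0.054]
    - [0, 0, 0, 0, 0, -0.035, 0.054]
    - [0, 0, 0, 0, 0, -0.01, 0.054]

```text
t: 25.18
eef_pos: [613.7, 63.5, 319.6]
tcp_rot: [3.136, 0.002, 1.816]
ft_force: [1.4, 0.6, -3.7]
opening: 0.633
```

```bash
python3 to.py 456.3 -207.4 110 104 10
```

```text
t 25.18 grasp [614.64  63.39 148.64] rpy [179.69   0.11 104.06] F [ 1.38  0.57 -3.66] open 60.130213951914456
x10 [0.03, 0.01, 0.01] [-0.0225, -0.0218, 0.0038] |0.0 deg 31.6 mm
0 grasp [598.88  36.27 144.77] q [-0.05  0.55  1.72 -0.    0.86 -0.29] max dq*12 0.59 err 0.0
3 grasp [551.57 -45.06 133.19] q [-0.2   0.51  1.84  0.    0.78 -0.45] max dq*12 0.64 err 0.0
6 grasp [ 504.21 -126.36  121.68] q [-0.37  0.49  1.93  0.    0.71 -0.62] max dq*12 0.71 err 0.0
9 grasp [ 456.78 -207.64  110.23] q [-0.56  0.49  1.98 -0.    0.66 -0.8 ] max dq*12 0.75 err 0.0
```

apply_moves:
  commands:
    - [0.03, 0, 0, -0.0225, -0.0218, 0.0038, 0.054]
    - [0.03, 0, 0, -0.0225, -0.0218, 0.0038, 0.054]
    - [0.03, 0, 0, -0.0225, -0.0218, 0.0038, 0.054]
    - [0.03, 0, 0, -0.0225, -0.0218, 0.0038, 0.054]
    - [0.03, 0, 0, -0.0225, -0.0218, 0.0038, 0.054]

```text
t: 25.6
eef_pos: [533.7, -73.1, 295.0]
tcp_rot: [-3.138, -0.0, 1.817]
ft_force: [0.8, -0.9, -4.4]
opening: 0.634
```

apply_moves:
  commands:
    - [0.03, 0, 0, -0.0225, -0.0218, 0.0038, 0.054]
    - [0, 0, 0, -0.0225, -0.0218, 0.0038, 0.054]
    - [0, 0, 0, -0.0225, -0.0218, 0.0038, 0.054]
    - [0, 0, 0, -0.0225, -0.0218, 0.0038, 0.054]
    - [0, 0, 0, -0.0225, -0.0218, 0.0038, 0.054]

```text
t: 26.02
eef_pos: [455.3, -208.8, 276.5]
tcp_rot: [-3.137, -0.0, 1.816]
ft_force: [1.5, 0.1, -3.4]
opening: 0.632
```

apply_moves:
  commands:
    - [0, 0, 0, 0, 0, 0, 0.054]
    - [0, 0, 0, 0, 0, 0, 0.054]
    - [0, 0, 0, 0, 0, 0, 0.054]

```text
t: 26.27
eef_pos: [456.4, -207.7, 276.7]
tcp_rot: [-3.138, -0.0, 1.815]
ft_force: [-0.2, -0.0, -3.3]
opening: 0.633
```

```bash
python3 to.py 456.3 -207.4 60 104 3
```

```text
t 26.27 grasp [ 455.72 -207.8   105.71] rpy [-179.78   -0.01  104.01] F [-0.16 -0.01 -3.32] open 60.171401101615785
x3 [-0.07, -0.0, 0.0] [0.0001, 0.0, 0.0152] |0.1 deg 15.2 mm
0 grasp [ 455.84 -207.67   90.51] q [-0.56  0.53  2.   -0.    0.62 -0.8 ] max dq*12 0.46 err 0.0
2 grasp [ 456.14 -207.38   60.11] q [-0.56  0.58  2.02 -0.    0.54 -0.8 ] max dq*12 0.45 err 0.0
```

apply_moves:
  commands:
    - [-0.07, 0, 0, 0.0001, 0, 0.0152, 0.054]
    - [-0.07, 0, 0, 0.0001, 0, 0.0152, 0.054]
    - [-0.07, 0, 0, 0.0001, 0, 0.0152, 0.054]
    - [0, 0, 0, 0, 0, 0.0055, 0.054]
    - [0, 0, 0, 0, 0, 0, 0.054]

```text
t: 26.68
eef_pos: [456.6, -206.7, 224.8]
tcp_rot: [-3.14, -0.001, 1.817]
ft_force: [0.2, -0.6, -4.1]
opening: 0.633
```

apply_moves:
  commands:
    - [0, 0, 0, 0, 0, 0, 0.054]
    - [0, 0, 0, 0, 0, 0, 0.054]

```text
t: 26.85
eef_pos: [456.7, -207.3, 226.5]
tcp_rot: [3.141, 0.001, 1.817]
ft_force: [-0.8, 0.3, -4.4]
opening: 0.635
```

```bash
python3 to.py 456.3 -207.4 51.8 104 1
```

```text
t 26.85 grasp [ 456.9  -207.41   55.49] rpy [179.95   0.06 104.09] F [-0.76  0.32 -4.37] open 60.30545660867756
x1 [0.05, 0.06, 0.09] [-0.0, -0.0004, 0.0037] |0.1 deg 3.7 mm
0 grasp [ 456.33 -207.38   51.79] q [-0.56  0.6   2.02 -0.    0.52 -0.8 ] max dq*12 0.09 err 0.0
```

apply_moves:
  commands:
    - [0, 0.05, 0, 0, -0.0004, 0.0027, 0.054]
    - [0, 0, 0, 0, 0, 0, 0.054]
    - [0, 0, 0, 0, 0, 0, 0.054]

```text
t: 27.1
eef_pos: [455.9, -207.7, 223.4]
tcp_rot: [3.141, -0.0, 1.816]
ft_force: [-0.2, -0.1, -3.2]
opening: 0.634
```

apply_moves:
  commands:
    - [0, 0, 0, 0, 0, 0.0007, 0.054]
    - [0, 0, 0, 0, 0, 0, 0.054]

```text
t: 27.27
eef_pos: [456.0, -207.7, 222.5]
tcp_rot: [3.141, -0.0, 1.816]
ft_force: [-0.8, -0.3, -2.9]
opening: 0.636
```

apply_moves:
  commands:
    - [0, 0, 0, 0, 0, 0.0007, 0.054]
    - [0, 0, 0, 0, 0, 0, 0.054]

```text
t: 27.43
eef_pos: [455.9, -207.7, 222.5]
tcp_rot: [3.141, 0.0, 1.816]
ft_force: [-1.8, 0.9, 8.3]
opening: 0.632
```

apply_moves:
  commands:
    - [0, 0, 0, 0, 0, 0, 0.066]
    - [0, 0, 0, 0, 0, 0, 0.078]
    - [0, 0, 0, 0, 0, 0, 0.08]
    - [0, 0, 0, 0, 0, 0, 0.08]
    - [0, 0, 0, 0, 0, -0.01, 0.08]

```text
t: 27.85
eef_pos: [455.8, -207.6, 230.8]
tcp_rot: [-3.14, -0.002, 1.816]
ft_force: [0.5, 0.2, -0.2]
opening: 0.836
```

apply_moves:
  commands:
    - [0, 0, 0, 0, 0, -0.03, 0.08]
    - [0, 0, 0, 0, 0, -0.035, 0.07]
    - [0, 0, 0, 0, 0, -0.03, 0.06]
    - [0, 0, 0, 0, 0, 0, 0.05]

```text
t: 28.18
eef_pos: [456.4, -207.9, 332.2]
tcp_rot: [3.136, 0.005, 1.816]
ft_force: [-0.3, -0.3, 1.8]
opening: 0.686
```

```bash
python3 to.py 522.8 65.4 130 104 8
```

```text
t 28.18 grasp [ 457.58 -208.52  161.22] rpy [179.66   0.31 104.06] F [-0.28 -0.31  1.78] open 65.12757166927878
x8 [0.04, 0.04, 0.01] [0.0311, 0.0163, 0.0039] |0.1 deg 35.3 mm
0 grasp [ 465.72 -174.32  157.24] q [-0.49  0.41  1.96  0.    0.77 -0.74] max dq*12 0.83 err 0.0
3 grasp [490.15 -71.72 145.39] q [-0.28  0.43  1.97 -0.    0.74 -0.52] max dq*12 0.86 err 0.0
6 grasp [514.6   30.89 133.63] q [-0.07  0.47  1.93 -0.    0.74 -0.31] max dq*12 0.82 err 0.0
7 grasp [522.76  65.09 129.73] q [-0.    0.49  1.91  0.    0.74 -0.25] max dq*12 0.8 err 0.0
```

apply_moves:
  commands:
    - [0.04, 0.04, 0, 0.0311, 0.0163, 0.0039, 0.05]
    - [0.04, 0.04, 0, 0.0311, 0.0163, 0.0039, 0.05]
    - [0.04, 0.04, 0, 0.0311, 0.0163, 0.0039, 0.05]
    - [0.04, 0.04, 0, 0.0311, 0.0163, 0.0039, 0.05]
    - [0.04, 0.04, 0, 0.0311, 0.0163, 0.0039, 0.05]

```text
t: 28.6
eef_pos: [497.2, -35.4, 307.4]
tcp_rot: [-3.138, -0.004, 1.816]
ft_force: [-0.2, -0.2, 0.9]
opening: 0.528
```

apply_moves:
  commands:
    - [0, 0, 0, 0.0311, 0.0163, 0.0039, 0.05]
    - [0, 0, 0, 0.0311, 0.0163, 0.0039, 0.05]
    - [0, 0, 0, 0.0311, 0.0163, 0.0039, 0.05]
    - [0, 0, 0, 0, 0, 0, 0.05]
    - [0, 0, 0, 0, 0, 0, 0.05]

```text
t: 29.02
eef_pos: [521.8, 66.9, 295.6]
tcp_rot: [-3.138, -0.004, 1.819]
ft_force: [0.5, -0.1, -0.0]
opening: 0.525
```

```bash
python3 to.py 522.8 65.4 36 104 5; python3 - <<'E'
from fit import *
snap(6)
L=[circ((456.4,-207.5,14),60),circ((456.4,-207.5,50),31)]
b=(345,200,420,275)
print("knob",fitc([("top","pics/raw_top6.png",(236,188,270,222))],[(30,10),(30,0)],(522,65)))
pair(panel("top","pics/raw_top6.png",*b,5,L),panel("top","pics/raw_top6.png",*b,5,[]),"pics/g6.png")
E
```

```text
t 29.02 grasp [521.01  67.38 124.62] rpy [-179.78   -0.23  104.23] F [ 0.47 -0.06 -0.05] open 49.90651289096334
x5 [-0.04, -0.05, 0.05] [-0.0004, 0.0002, 0.0177] |0.1 deg 17.7 mm
0 grasp [521.37  66.98 106.92] q [ 0.    0.53  1.93  0.    0.69 -0.25] max dq*12 0.51 err 0.0
3 grasp [522.55  65.7   53.81] q [-0.    0.61  1.96  0.    0.57 -0.25] max dq*12 0.49 err 0.0
4 grasp [522.97  65.25  36.11] q [-0.    0.65  1.97 -0.    0.53 -0.24] max dq*12 0.48 err 0.0
knob (array([519.3,  69. ]), np.float64(507.6))
```

View pics/g6.png

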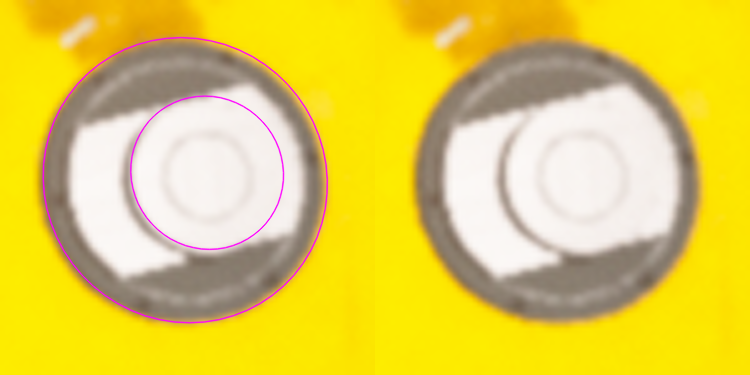

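The plain disc sits on the model circle (ring centre at about (206,176), within half a pixel), and the wide disc is centred under it. Next I'll take the knob.

apply_moves:
  commands:
    - [-0.04, -0.05, 0, -0.0004, 0.0002, 0.0177, 0.05]
    - [-0.04, -0.05, 0, -0.0004, 0.0002, 0.0177, 0.05]
    - [-0.04, -0.05, 0, -0.0004, 0.0002, 0.0177, 0.05]
    - [-0.04, -0.05, 0, -0.0004, 0.0002, 0.0177, 0.05]
    - [-0.04, -0.05, 0, -0.0004, 0.0002, 0.016, 0.05]

```text
t: 29.53
eef_pos: [523.0, 62.2, 208.5]
tcp_rot: [3.141, 0.001, 1.814]
ft_force: [0.2, 0.4, 0.3]
opening: 0.521
```

apply_moves:
  commands:
    - [0, 0, 0, 0, 0, 0, 0.05]
    - [0, 0, 0, 0, 0, 0, 0.05]
    - [0, 0, 0, 0, 0, 0, 0.05]

```text
t: 29.78
eef_pos: [523.4, 63.1, 209.9]
tcp_rot: [3.141, 0.001, 1.815]
ft_force: [-0.4, -0.2, 0.2]
opening: 0.522
```

```bash
python3 to.py 522.8 65.4 31 104 1
```

```text
t 29.78 grasp [523.54  63.    38.92] rpy [179.95   0.04 103.98] F [-0.35 -0.17  0.18] open 49.622094506163904
x1 [0.05, 0.04, -0.02] [0.0024, 0.0, 0.0079] |0.1 deg 8.3 mm
0 grasp [522.79  65.41  31.02] q [-0.    0.65  1.97  0.    0.52 -0.25] max dq*12 0.2 err 0.0
```

apply_moves:
  commands:
    - [0, 0, 0, 0.0024, 0, 0.004, 0.05]
    - [0, 0, 0, 0, 0, 0.004, 0.05]
    - [0, 0, 0, 0, 0, 0, 0.05]
    - [0, 0, 0, 0, 0, 0, 0.05]

```text
t: 30.12
eef_pos: [522.6, 66.2, 201.2]
tcp_rot: [3.141, 0.0, 1.816]
ft_force: [0.1, 0.1, 0.1]
opening: 0.524
```

```bash
python3 to.py 522.8 65.4 31 104 1
```

```text
t 30.12 grasp [522.66  66.15  30.16] rpy [179.98   0.03 104.06] F [0.09 0.14 0.12] open 49.76620284152299
x1 [0.02, 0.03, 0.06] [-0.0008, -0.0, -0.0008] |0.1 deg 1.1 mm
0 grasp [522.78  65.45  30.96] q [-0.    0.65  1.97  0.    0.52 -0.25] max dq*12 0.03 err 0.0
```

apply_moves:
  commands:
    - [0, 0, 0, 0, 0, 0, 0.03]
    - [0, 0, 0, 0, 0, 0, 0.018]
    - [0, 0, 0, 0, 0, 0, 0.016]
    - [0, 0, 0, 0, 0, 0, 0.016]
    - [0, 0, 0, 0, 0, 0, 0.016]

```text
t: 30.53
eef_pos: [522.7, 66.2, 201.1]
tcp_rot: [3.141, 0.001, 1.816]
ft_force: [0.7, 0.0, 0.8]
opening: 0.244
```

apply_moves:
  commands:
    - [0, 0, 0, 0, 0, 0, 0.016]
    - [0, 0, 0, 0, 0, 0, 0.016]
    - [0, 0, 0, 0, 0, 0, 0.016]

```text
t: 30.78
eef_pos: [522.7, 66.2, 201.2]
tcp_rot: [3.141, 0.001, 1.816]
ft_force: [1.1, 0.2, 2.0]
opening: 0.243
```

```bash
python3 to.py 522.8 65.4 31 104 1
```

```text
t 30.78 grasp [522.82  66.1   30.16] rpy [179.97   0.03 104.05] F [1.1  0.24 2.04] open 23.089815265379833
x1 [0.03, 0.03, 0.05] [-0.0008, -0.0001, -0.0008] |0.1 deg 1.1 mm
0 grasp [522.81  65.37  30.96] q [-0.    0.65  1.97 -0.    0.52 -0.25] max dq*12 0.03 err 0.0
```

apply_moves:
  commands:
    - [0, 0, 0, 0, 0, -0.012, 0.016]
    - [0, 0, 0, 0, 0, -0.03, 0.016]
    - [0, 0, 0, 0, 0, -0.035, 0.016]
    - [0, 0, 0, 0, 0, -0.04, 0.016]
    - [0, 0, 0, 0, 0, -0.012, 0.016]

```text
t: 31.2
eef_pos: [522.8, 66.3, 334.6]
tcp_rot: [3.136, 0.002, 1.816]
ft_force: [1.4, 0.2, -2.4]
opening: 0.244
```

apply_moves:
  commands:
    - [0, 0, 0, 0, 0, 0, 0.016]

```text
t: 31.28
eef_pos: [522.6, 66.2, 333.0]
tcp_rot: [3.136, 0.002, 1.816]
ft_force: [1.0, -0.0, -3.1]
opening: 0.248
```

```bash
python3 to.py 456.4 -207.0 130 104 9
```

```text
t 31.28 grasp [523.6   66.18 162.04] rpy [179.69   0.1  104.05] F [ 1.   -0.03 -3.08] open 23.539447898086536
x9 [0.03, 0.01, 0.01] [-0.0277, -0.0145, 0.0035] |0.0 deg 31.5 mm
0 grasp [516.18  35.79 158.51] q [-0.06  0.44  1.91 -0.    0.79 -0.3 ] max dq*12 0.71 err 0.0
3 grasp [493.9  -55.36 147.94] q [-0.24  0.43  1.96  0.    0.75 -0.49] max dq*12 0.76 err 0.0
6 grasp [ 471.55 -146.5   137.39] q [-0.44  0.44  1.98  0.    0.72 -0.68] max dq*12 0.76 err 0.0
8 grasp [ 456.61 -207.25  130.37] q [-0.56  0.46  1.97  0.    0.71 -0.8 ] max dq*12 0.73 err 0.0
```

apply_moves:
  commands:
    - [0.03, 0, 0, -0.0277, -0.0145, 0.0025, 0.016]
    - [0.03, 0, 0, -0.0277, -0.0145, 0.0025, 0.016]
    - [0.03, 0, 0, -0.0277, -0.0145, 0.0025, 0.016]
    - [0.03, 0, 0, -0.0277, -0.0145, 0.0025, 0.016]
    - [0.03, 0, 0, -0.0277, -0.0145, 0.0035, 0.016]

```text
t: 31.7
eef_pos: [485.0, -86.9, 315.0]
tcp_rot: [-3.137, -0.001, 1.816]
ft_force: [1.1, -0.8, -3.1]
opening: 0.245
```

apply_moves:
  commands:
    - [0.03, 0, 0, -0.0277, -0.0145, 0.0035, 0.016]
    - [0, 0, 0, -0.0277, -0.0145, 0.0035, 0.016]
    - [0, 0, 0, -0.0277, -0.0145, 0.0035, 0.016]
    - [0, 0, 0, -0.0277, -0.0145, 0.0035, 0.016]
    - [0, 0, 0, 0, 0, 0, 0.016]

```text
t: 32.12
eef_pos: [455.3, -211.2, 300.7]
tcp_rot: [-3.137, -0.001, 1.813]
ft_force: [-0.4, -0.6, -3.4]
opening: 0.24
```

apply_moves:
  commands:
    - [0, 0, 0, 0, 0, 0, 0.016]
    - [0, 0, 0, 0, 0, 0, 0.016]

```text
t: 32.28
eef_pos: [456.2, -207.1, 301.7]
tcp_rot: [-3.137, -0.001, 1.815]
ft_force: [0.0, 0.3, -3.6]
opening: 0.247
```

```bash
python3 to.py 456.4 -207.0 86 104 3
```

```text
t 32.28 grasp [ 455.37 -207.08  130.7 ] rpy [-179.74   -0.08  104.01] F [ 0.04  0.35 -3.63] open 23.418429657622692
x3 [-0.09, -0.03, 0.0] [0.0, 0.0001, 0.0149] |0.1 deg 14.9 mm
0 grasp [ 455.68 -207.07  115.8 ] q [-0.56  0.48  1.98 -0.    0.68 -0.8 ] max dq*12 0.46 err 0.0
2 grasp [ 456.37 -207.06   86.  ] q [-0.56  0.53  2.    0.    0.6  -0.8 ] max dq*12 0.45 err 0.0
```

apply_moves:
  commands:
    - [-0.09, -0.03, 0, 0, 0.0001, 0.0149, 0.016]
    - [-0.09, -0.03, 0, 0, 0.0001, 0.0149, 0.016]
    - [-0.09, -0.03, 0, 0, 0.0001, 0.0149, 0.016]
    - [0, 0, 0, 0, 0, 0, 0.016]
    - [0, 0, 0, 0, 0, 0, 0.016]

```text
t: 32.7
eef_pos: [456.9, -206.4, 257.7]
tcp_rot: [3.141, 0.0, 1.817]
ft_force: [0.6, -0.8, -2.5]
opening: 0.246
```

apply_moves:
  commands:
    - [0, 0, 0, 0, 0, 0, 0.016]

```text
t: 32.78
eef_pos: [457.0, -206.8, 258.6]
tcp_rot: [3.14, 0.002, 1.817]
ft_force: [0.6, 1.5, -2.1]
opening: 0.243
```

```bash
python3 to.py 456.4 -207.0 81.5 104 2
```

```text
t 32.78 grasp [ 457.43 -207.03   87.63] rpy [179.89   0.12 104.11] F [ 0.56  1.48 -2.15] open 23.05361632077855
x2 [0.06, 0.06, 0.06] [-0.0, -0.0003, 0.0031] |0.1 deg 3.1 mm
0 grasp [ 456.93 -206.97   84.53] q [-0.56  0.54  2.   -0.    0.6  -0.8 ] max dq*12 0.07 err 0.0
1 grasp [ 456.42 -206.92   81.43] q [-0.56  0.54  2.01 -0.    0.59 -0.8 ] max dq*12 0.07 err 0.0
```

apply_moves:
  commands:
    - [0.06, 0.06, 0, 0, -0.0003, 0.003, 0.016]
    - [0.06, 0.06, 0, 0, -0.0003, 0.003, 0.016]
    - [0, 0, 0, 0, 0, 0, 0.016]
    - [0, 0, 0, 0, 0, 0, 0.016]

```text
t: 33.12
eef_pos: [456.1, -207.5, 252.3]
tcp_rot: [-3.141, 0.0, 1.816]
ft_force: [-0.5, 0.1, -3.1]
opening: 0.245
```

```bash
python3 to.py 456.4 -207.0 80.2 104 1
```

```text
t 33.12 grasp [ 456.08 -207.49   81.33] rpy [-179.99    0.    104.05] F [-0.51  0.14 -3.05] open 23.293680676780497
x1 [-0.01, 0.0, 0.05] [0.0004, 0.0004, 0.0011] |0.1 deg 1.2 mm
0 grasp [ 456.4  -207.     80.23] q [-0.56  0.54  2.01 -0.    0.59 -0.8 ] max dq*12 0.03 err 0.0
```

apply_moves:
  commands:
    - [0, 0, 0, 0, 0, 0.0006, 0.016]
    - [0, 0, 0, 0, 0, 0, 0.016]

```text
t: 33.28
eef_pos: [456.1, -207.5, 251.7]
tcp_rot: [-3.142, 0.0, 1.816]
ft_force: [-0.1, 0.9, -2.8]
opening: 0.245
```

apply_moves:
  commands:
    - [0, 0, 0, 0, 0, 0.0006, 0.016]
    - [0, 0, 0, 0, 0, 0, 0.016]

```text
t: 33.45
eef_pos: [456.2, -207.5, 251.2]
tcp_rot: [-3.142, 0.0, 1.816]
ft_force: [-0.5, -0.6, -0.8]
opening: 0.249
```

Contact is beginning at 80.2. One more half-millimetre, then I'll release and rise.

apply_moves:
  commands:
    - [0, 0, 0, 0, 0, 0.0004, 0.016]
    - [0, 0, 0, 0, 0, 0, 0.016]
    - [0, 0, 0, 0, 0, 0, 0.016]

```text
t: 33.7
eef_pos: [456.1, -207.5, 251.1]
tcp_rot: [3.141, 0.0, 1.816]
ft_force: [-1.7, 0.6, 6.2]
opening: 0.244
```

apply_moves:
  commands:
    - [0, 0, 0, 0, 0, 0, 0.026]
    - [0, 0, 0, 0, 0, 0, 0.04]
    - [0, 0, 0, 0, 0, 0, 0.05]
    - [0, 0, 0, 0, 0, 0, 0.05]
    - [0, 0, 0, 0, 0, 0, 0.05]

```text
t: 34.12
eef_pos: [456.2, -207.5, 250.6]
tcp_rot: [-3.141, -0.0, 1.816]
ft_force: [1.3, 0.0, -0.1]
opening: 0.492
```

apply_moves:
  commands:
    - [0, 0, 0, 0, 0, -0.01, 0.05]
    - [0, 0, 0, 0, 0, -0.02, 0.05]
    - [0, 0, 0, 0, 0, -0.035, 0.05]
    - [0, 0, 0, 0, 0, -0.035, 0.05]
    - [0, 0, 0, 0, 0, -0.02, 0.05]

```text
t: 34.53
eef_pos: [456.1, -207.4, 374.5]
tcp_rot: [3.139, 0.002, 1.816]
ft_force: [0.2, -0.6, -0.8]
opening: 0.526
```

apply_moves:
  commands:
    - [0, 0, 0, 0.0277, 0.0145, 0, 0.05]
    - [0, 0, 0, 0.0277, 0.0145, 0, 0.05]
    - [0, 0, 0, 0.0277, 0.0145, 0, 0.05]
    - [0, 0, 0, 0.0277, 0.0145, 0, 0.05]
    - [0, 0, 0, 0.0277, 0.0145, 0, 0.05]

```text
t: 34.95
eef_pos: [492.8, -54.1, 371.5]
tcp_rot: [3.141, 0.0, 1.816]
ft_force: [0.4, -0.1, 0.2]
opening: 0.523
```

apply_moves:
  commands:
    - [0, 0, 0, 0.0277, 0.0145, 0, 0.05]
    - [0, 0, 0, 0.0277, 0.0145, 0, 0.05]
    - [0, 0, 0, 0.0277, 0.0145, 0, 0.05]
    - [0, 0, 0, 0, 0, 0, 0.05]
    - [0, 0, 0, 0, 0, 0, 0.05]

```text
t: 35.37
eef_pos: [514.8, 36.9, 371.1]
tcp_rot: [3.142, 0.0, 1.819]
ft_force: [-0.4, -0.3, -0.3]
opening: 0.528
```

```bash
python3 st.py; python3 - <<'E'
from ov import *
snap(7)
b=(345,200,420,275)
c=(456.4,-207.5)
Rd=Ro.from_euler("z",14,degrees=True).as_matrix()@np.array([[1,0,0],[0,0,-1],[0,1,0]])
L=[circ((*c,14),60),disc((*c,22),Rd,-8),circ((*c,60),30),circ((*c,82),12)]
a=panel("top","pics/raw_top7.png",*b,5,L); s=cv2.imread("pics/raw_side7.png")
t=cv2.imread("pics/raw_top7.png")[110:310,140:430]
w=cv2.resize(t,(400,276)); w2=cv2.resize(s[130:310,170:450],(400,257))
pair(a,np.vstack([w,w2]),"pics/g7.png")
E
```

```text
35.3667 [-0.056  0.378  1.863 -0.     0.9   -0.304] [514.813  36.926 371.129] [3.142 0.    1.819] [-0.362 -0.338 -0.268] 0.5279605607411144
```

View pics/g7.png

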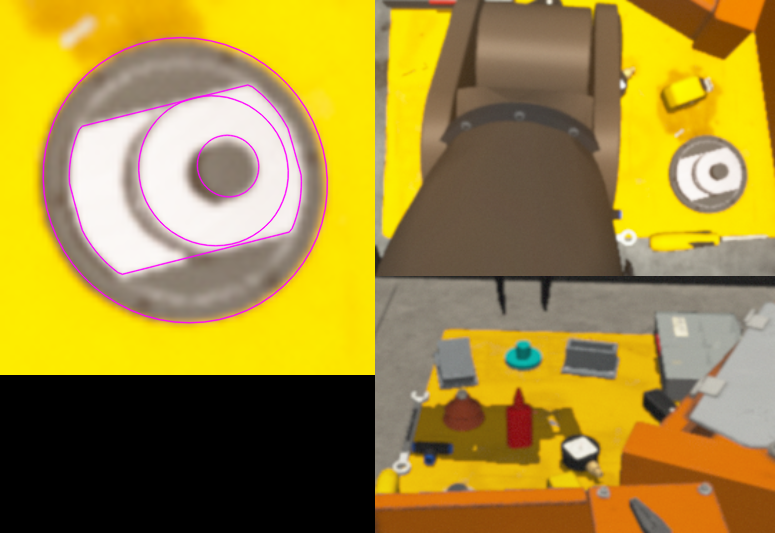

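The stack shows all three discs on the modelled circles, with the knob top at about (228,166) and within about 1 mm of the plate axis. The bystanders (cup, bottle, gauge, tee, measure, turquoise look-alike) are where they were. The robot is clear of everything, so I'm handing in.

```bash
python3 -c "
from cell import env
print(env.job_done())"
```

```text
the job is handed in; nothing more can be done
None
```

The test weight is built on the load plate in the order asked: wide disc, plain disc, then the knobbed disc with its knob up. I handed it in at about 35 s of robot time, against the 69 s limit.

- **Wide disc:** I laid it on the sloping rest and let go of it there. I took it again across the flats and set it flat on the plate. A picture showed it about 3 mm off centre, so I picked it up again by a few millimetres and re-set it. After that it measured within about 1 mm of the plate centre.
- **Plain and knobbed discs:** Both were lowered in steps of a millimetre or less until the force showed contact (about 6–8 N). Contact came within about 0.2 mm of the height expected for each.
- **Last check:** The final top picture shows all three discs on the outlines expected for a centred stack. The gripper was well clear of everything. The bystanders I could see in the two pictures had not moved.
- **What disagreed:** The gripper read 60.3 mm on the 62 mm plain disc and about 23.3 mm on the 24 mm knob. Both grips held. I measured the plate centre from the top camera only, because the toolbox hides the plate from the side camera. Repeated measurements of it agreed to about 1 mm.

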